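# Copy a jig nest's guide angle with a sliding bevel

### The job

Copy the angle of the clamped guide to the other nest of the jig. Slide the sliding bevel gently but firmly home into the corner of the nest whose guide carries the clamping lever, pressed on both rail and guide, stock flush along the rail and blade flush along the guide, and press its cam lever fully down there to lock it. Then carry the locked bevel to the other nest and slide it home along that rail in the same way, so that its blade swings the loose guide to the same angle, and leave it seated there, still locked; do not force it against the jig (20 N at most), and leave the other things on the bench where they are.

Things in the scene. Friction and masses are not known exactly. Their poses are not given: they have to be found in the camera images.
- bevel: Sliding bevel, loose, about 0.4 kg, lying flat. Stock: black bar 24 mm wide (y = -12 to 12), 30 mm high, x = -12 to 118 mm, round at the pivot end (radius 12). Origin: underside, on the blade's pivot; x along the stock, y to the side where the blade opens. Its -y side goes against a rail. Grip across the width at x = 15 to 90, above z = 14 mm to clear the rails.
- blade (a joint): Blade angle: 0 square to the stock (along the bevel's +y), positive when opened wider (stock to blade = 90 deg + value); starts wide open. Steel, 24 mm wide, 100 mm long from the pivot, 2 to 6 mm above the underside. Unlocked it turns with 0.1 N m, less than the loose guide needs; locked it holds far more.
- blade_tip (a point): Middle of the blade's end, 100 mm from the pivot; x along the blade away from the pivot, y across it: the +y edge (12 mm from the middle line, in line with the round pivot end) goes flush on a guide.
- lock (a joint): Aluminium cam lever on the stock: 0 stands up at 40 deg (unlocked), 0.7 lies flat (locked; grips well from 0.6). Pressed down from above with 5 to 9 N (near x = 70); stays where it is left. Hinge at the bevel's x = 104, z = 37 mm; 50 mm long, 12 wide, 6 thick, reaching towards the pivot; flat, its top is 40 mm above the underside.
- lever_tip (a point): Upper face of the cam lever, 46 mm from its hinge, 4 mm short of its end.
- nest_a: Nest whose guide is set and clamped, fixed on the yellow-brown jig board (top at z = 12 mm). Origin: on the board, on the guide's pivot. Strip rail along x (13 to 160 mm, 18 wide, 9 high), set on slots: its face for the bevel lies at y = f, between -4 and 2 mm, not measured. Seated bevel (on the +y side): same x direction, origin y = f + 12, x = (21 - y sin g) / cos g mm, g = guide value.
- guide_a (a joint): Angle of nest a's guide: 0 square to the rail (along the nest's +y), positive wider (rail to guide = 90 deg + value); 0.25 to 0.55, so a bevel pushed along the rail is also lifted off it. Immovable: a black clamping lever (hub 27 mm high, handle to 42 mm) stands on it 95 mm from the pivot. Strip 18 mm wide, 9 high, 122 long, round end of 9 mm radius on the pivot.
- guide_a_tip (a point): Middle of the free end of nest a's guide, 122 mm from its pivot; x along the guide away from the pivot; the face for the blade is at y = -9 mm.
- nest_b: The nest to be set: same size and axes as nest a and parallel to it, some 255 mm beside it (either may be left); its rail too is set on slots, differently (face at y = -4 to 2 mm). Its guide has only a flat hex bolt and can be swung.
- guide_b (a joint): Angle of nest b's guide, as guide_a; starts about square (-0.12 to 0.02), so narrower than guide a. Stiff: swings with 0.14 N m (1.4 N at its end) and stays where it is left; a bevel already home that is pushed on with over 20 N would swing it too far.
- guide_b_tip (a point): Middle of the free end of nest b's guide, 122 mm from its pivot; x along the guide away from the pivot; the face for the blade is at y = -9 mm.
- square: Bystander: fixed try square, dark stock 85 x 18 x 14 mm with a thin steel blade 120 mm long and no hinge. Lies on the other side of the jig from the bevel. Origin under the heel.
- hex_key: Bystander: L-shaped hex key 85 x 26 mm lying on the far strip of the jig board.
- screwdriver: Bystander: screwdriver lying left of the jig.
- screw_tray: Bystander: grey tray 90 x 70 x 30 mm with screws, right of the jig.
- toggle_clamp: Bystander: open toggle clamp with a red handle, fixed on the far strip of the jig board; origin under its foot on the board. Its steel arm reaches towards the nests, up to 72 mm above the bench, its handle away from them up to 100 mm: lift the bevel over it and over the clamping lever.

How it is judged (in metres and radians):
On the way, in this order (a step that is already met when the one before it is completed fails the run):
1. the bevel is pressed home in the corner of nest a (3 N or more in all, 1.5 N or more on its rail), stock flush along the rail, blade flush along the clamped guide (angle between the x axis of bevel and the x axis of nest_a, either way round below 0.02 rad and angle between the x axis of blade_tip and the x axis of guide_a_tip, either way round below 0.02 rad and y of bevel in the frame of nest_a below 0.0165 m and contact force between bevel and nest_a above 3 N and contact force between bevel and rail_a above 1.5 N), for 0.1 s.
2. the cam lever is pressed down while the bevel is still flush there (value of joint lock above 0.6 rad and angle between the x axis of bevel and the x axis of nest_a, either way round below 0.02 rad and angle between the x axis of blade_tip and the x axis of guide_a_tip, either way round below 0.02 rad and y of bevel in the frame of nest_a below 0.0165 m), for 0.2 s.
3. the locked bevel is pressed home in the corner of nest b (3 N or more in all, 1.5 N or more on its rail), stock flush along the rail, blade flush along the swung guide (angle between the x axis of bevel and the x axis of nest_b, either way round below 0.02 rad and angle between the x axis of blade_tip and the x axis of guide_b_tip, either way round below 0.02 rad and y of bevel in the frame of nest_b below 0.0165 m and contact force between bevel and nest_b above 3 N and contact force between bevel and rail_b above 1.5 N), for 0.1 s.
At the end, for the whole second after the job is handed in: The bevel lies at rest and locked (lever past 0.6) in nest b, stock along the rail, blade along guide b, guide b parallel to guide a (each within 0.02 rad), its origin 5 to 16.5 mm from nest b's in y (the rail's settings); square, hex key, screwdriver and tray within 20 mm of their places (angle between the x axis of each of guide_a_tip, blade_tip and the x axis of guide_b_tip, either way round below 0.02 rad and angle between the x axis of bevel and the x axis of nest_b, either way round below 0.02 rad and y of bevel in the frame of nest_b between 0.005 and 0.0165 m and value of joint lock above 0.6 rad and linear speed of bevel below 0.01 m/s); the robot touches nothing.
It fails at once if the bevel is forced against a nest with more than 20 N (contact force between bevel and nest_a above 20 N or contact force between bevel and nest_b above 20 N).
It fails at once if a bystander is shifted by more than 20 mm (distance of any of square, hex_key, screwdriver, screw_tray from where it was at the start of the episode above 0.02 m).
It also fails if it takes over 72 s, if anything falls off the work surface, if the arm or the gripper's body presses on something with over 40 N, if the wrist force passes 120 N, or if a joint passes its speed limit or range.

### The arm

A 6-joint arm with a two-finger parallel gripper is mounted at the origin on the work surface. World frame = base frame: x ahead of the robot, y to its left, z up, the work surface at z = 0. Lengths are in m, angles in degrees, forces in N, time in s.
With the tool pointing down it reaches from about 0.3 to 1 m from the base axis. Payload 5.1 kg.
Tool frame: the origin (TCP) lies at the very end of the fingers, on their centre line; the grasp point (between the pads) lies 19 mm behind it; z points along the fingers, x is the direction in which the jaws open and shut, and the axes are right-handed (so a half turn about z gives the same grasp; the last joint's range is limited). The gripper opens to 95 mm and grips with 3 to 60 N. Pads are 20 mm wide; open, the fingers measure 119 mm over their backs; the gripper's body (75 mm by 180 mm) begins 59 mm behind the grasp point.
Start: joints at [-79.847, 7.093, 94.555, -0, 78.352, -4.733], TCP at [0.167, -0.628, 0.215] pointing down, gripper open.
Joint ranges: [-149.61, 149.61], [-58.7, 133.49], [1.44, 155.28], [-77.14, 257.14], [18.33, 153.61], [-166.67, 166.67]. Speed limits (degrees/s): [147.25, 147.25, 180, 180, 180, 180].

### API

Orientations are given as a 3x3 rotation matrix whose columns are the frame's x, y, z axes.
In Python, from rig import env gives the robot as it stands.
- The arm moves only by the tool step_arm, never from a script. Its argument "plan" is a list that holds one entry, the list of rows, each a list of 7 numbers: the closure, from 0 (fully open) to 1 (shut), then the shift along the tool's x, y, z in m, then the turn, a rotation vector about the tool's x, y, z in degrees. In form: [[[claw, x, y, z, rx, ry, rz], ...]]. A call has 1 to 5 rows; each row shifts and turns the commanded pose from where the row before left it, along the tool's axes as they then stand; what a row does not reach is not made up. A row lasts 1/10 s, in which the tool goes at most 50 mm and 8.59 degrees, less where a joint would pass 70% of its speed; a pose out of reach is approached as far as the arm can. A call is refused whole if a number of a shift passes 0.05 or a number of a turn 8.59, either way. A call with a gripper value outside its range is refused whole. The fingers move at their own pace and stop on an object; the grip force is fixed at half the most. Time passes only in rows, so rows that do not move let the fingers close. It gives the time, the measured TCP pose, the force and the opening at its end, in the units of the state.
- env.observe(): the state, without advancing time (a new reading comes with each control period).
- env.grab_frame(name): name is "side" or "top" or "wrist"; returns the picture (480x640x3 uint8, red, green, blue); there is no depth.
- env.calibration(name): a dict with "K" (3x3 intrinsics, pixels), "extrinsics" (4x4, takes a point from camera to world coordinates). Camera axes: x right, y up, looking along -z (the intrinsics and any distortion apply to the point x, -y, -z); pixel columns grow to the right and rows downward; lengths in m; the calibration is good to about 2 mm. A picture is of the moment at which its call begins: read the wrist's pose just before it. calibration takes no time and is no camera call; for the wrist camera it gives the pose at the moment of the call.
- env.finish_job(): hands the job in, once; it reports no verdict.
The state is a dict: "t": time; "q": joint angles; "qd": joint speeds; "joint_efforts": joint torques, N m; "position": TCP position; "ee_rot": TCP orientation; "force": force on the tool from outside, world axes, zero at the start; "moment": the same for the moment, N m; "width": finger opening in m.
Only numpy, scipy, OpenCV 4.12 (cv2) and the standard library are available. Lean on these libraries where they do the work, as an engineer would, in place of code of your own. Each camera call takes 0.05 s, during which the arm holds its last target. There are 200 camera calls.

## Working session

There is one attempt and no reset: what is moved stays moved. The work goes in short steps, Python scripts to look and compute and a tool call to move; the robot and the scene stay as the last step left them, time stands still between calls to the robot, and variables do not carry over. Pictures are saved under pics/ and viewed, about 8 in all and at most 12, crops included, and the job is handed in when it is done.

Besides the shell and the picture viewer there is one more tool, called after "Emit:" in YAML: its name, and indented under it one key for each argument. step_arm: Moves the arm, as the interface text tells. Its arguments: {"type":"object","properties":{"plan":{"type":"array"}},"required":["plan"]}

```bash
ls; mkdir -p pics; python3 - <<'E'
from rig import env
import cv2
s=env.observe();print(s)
for n in("top","side"):
    c=env.calibration(n);print(n,c)
    cv2.imwrite(f"pics/{n}0.png",env.grab_frame(n)[:,:,::-1])
E
```

```text
pics
{'t': 0.0, 'q': array([-7.98468661e+01,  7.13373061e+00,  9.46341488e+01,  3.34745229e-04,
        7.83488842e+01, -4.73245189e+00]), 'qd': array([-0.08368465, -0.01529955,  0.00791792,  0.05309556, -0.0620286 ,
       -0.00012827]), 'joint_efforts': array([-1.65402987e-03, -4.17600703e+01, -3.59932637e+01,  7.74236955e-02,
        4.93774039e-02, -1.71953175e-04]), 'position': array([ 0.16684211, -0.6275694 ,  0.21338368]), 'ee_rot': array([[ 2.56888164e-01, -9.66441072e-01, -3.53609367e-04],
       [-9.66439004e-01, -2.56888348e-01,  2.00700384e-03],
       [-2.03048907e-03, -1.73833646e-04, -9.99997923e-01]]), 'force': array([-0.29676995,  1.00012558,  0.64330047]), 'moment': array([0.00679329, 0.00545442, 0.01875332]), 'width': 0.09488612173356716}
top {'K': array([[532.88028809,   0.        , 320.28448551],
       [  0.        , 532.88028809, 238.78272668],
       [  0.        ,   0.        ,   1.        ]]), 'extrinsics': array([[-0.01324382,  0.98807781, -0.15338464,  0.39633276],
       [-0.99987918, -0.01433504, -0.00601045,  0.05235431],
       [-0.00813756,  0.15328651,  0.98814828,  1.2870826 ],
       [ 0.        ,  0.        ,  0.        ,  1.        ]])}
side {'K': array([[481.34211206,   0.        , 320.32762396],
       [  0.        , 481.34211206, 233.58355388],
       [  0.        ,   0.        ,   1.        ]]), 'extrinsics': array([[-0.89532646,  0.28544561, -0.34192299,  0.21886171],
       [-0.44531137, -0.5898466 ,  0.67363103,  0.77148188],
       [-0.00939709,  0.75538189,  0.65521744,  0.7816004 ],
       [ 0.        ,  0.        ,  0.        ,  1.        ]])}
```

View pics/top0.png

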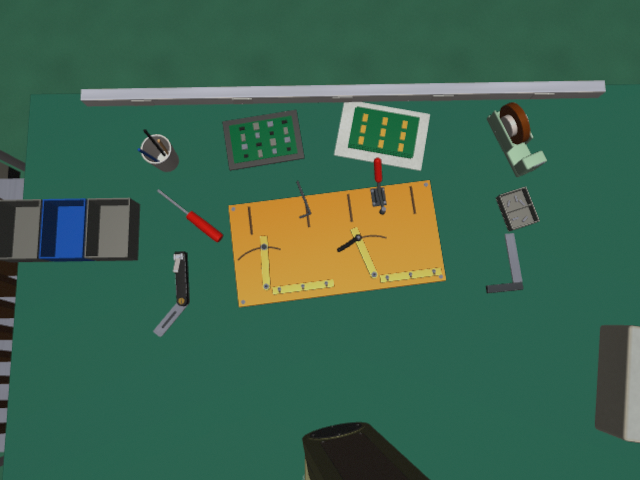

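View pics/side0.png

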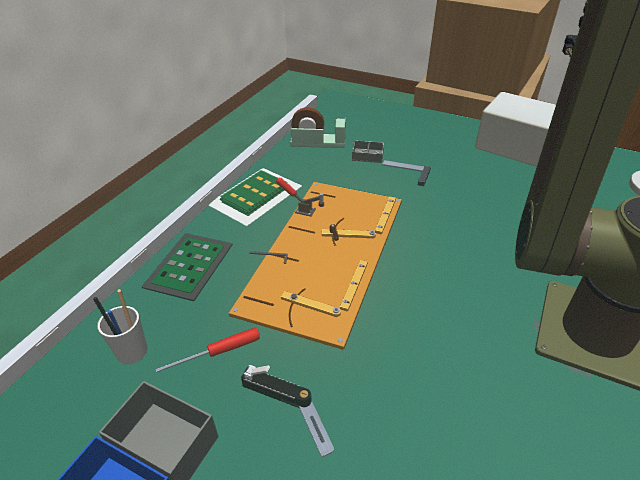

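The top view shows the bevel with its pivot at about (182,301) and stock up to (181,253). Nest b, with the hex-bolt guide, has its pivot at about (266,287). Nest a, with the black lever, has its pivot at about (375,275). Both rails run to the right in the image, and the toggle clamp is at (380,195).

```bash
cat > h.py <<'E'
from rig import env
import numpy as np, cv2
from scipy.spatial.transform import Rotation as R
def ray(c,uv,z):
    "pixels -> world xy on plane z"
    K,E=c["K"],c["extrinsics"]; uv=np.atleast_2d(np.array(uv,float))
    d=np.c_[(uv[:,0]-K[0,2])/K[0,0],-(uv[:,1]-K[1,2])/K[1,1],-np.ones(len(uv))]@E[:3,:3].T
    o=E[:3,3]; s=(z-o[2])/d[:,2]
    return (o+d*s[:,None])[:,:2]
def proj(c,P):
    K,E=c["K"],c["extrinsics"]; p=(np.atleast_2d(P)-E[:3,3])@E[:3,:3]
    return np.c_[K[0,0]*p[:,0]/-p[:,2]+K[0,2],K[1,1]*-p[:,1]/-p[:,2]+K[1,2]]
def rect(pts):
    "min area rect of world pts (m): centre, long-axis angle deg, (long,short) mm"
    (c,(w,h),a)=cv2.minAreaRect((pts*1000).astype(np.float32))
    if w<h:w,h,a=h,w,a+90
    return np.array(c)/1000,(a+90)%180-90,(w,h)
def yellow(im):
    h=cv2.cvtColor(im,cv2.COLOR_RGB2HSV)
    return cv2.inRange(h,(23,80,90),(38,255,255))
def blobs(m,amin):
    n,l,st,ce=cv2.connectedComponentsWithStats(m)
    return [np.argwhere(l==i)[:,::-1] for i in range(1,n) if st[i,4]>amin]
def go(p,yaw,now=None):
    "tool-axis shift to reach TCP p with tool x at world yaw (deg), tool down; turn first"
    s=env.observe(); Rm=s["ee_rot"]
    y0=np.degrees(np.arctan2(Rm[1,0],Rm[0,0])); dy=(yaw-y0+90)%180-90
    Rt=R.from_euler("z",y0+dy,degrees=True).as_matrix()@np.diag([1,-1,-1.])
    print("t",s["t"],"pos",s["position"].round(4),"yaw",y0.round(2),"F",s["force"].round(1),"w",s["width"].round(4))
    print(" turn rv",np.degrees(R.from_matrix(Rm.T@Rt).as_rotvec()).round(2)," shift after turn",(Rt.T@(np.array(p)-s["position"])).round(4)," before",(Rm.T@(np.array(p)-s["position"])).round(4))
E
python3 - <<'E'
from h import *
c=env.calibration("top"); im=cv2.imread("pics/top0.png")[:,:,::-1].copy()
for b in blobs(yellow(im),60): print("yel",b.mean(0),[np.round(x,4) for x in rect(ray(c,b,.021))],len(b))
print(ray(c,[[182,301],[165,325],[181,253],[375,275],[266,287]],.03))
h=cv2.cvtColor(im,cv2.COLOR_RGB2HSV)[240:310,165:200]; m=(h[...,2]<60).astype(np.uint8)
for b in blobs(m,100): print("dark",[np.round(x,4) for x in rect(ray(c,b+[165,240],.03))],len(b))
s=env.observe();w=env.calibration("wrist");print(w["K"]);E=w["extrinsics"];Rm=s["ee_rot"]
print(Rm.T@(E[:3,3]-s["position"]),Rm.T@E[:3,:3])
E
```

```text
yel [366.06315789 257.42105263] [array([ 0.5431, -0.0498]), np.float64(22.3505), array([98.2104, 18.4884])] 285
yel [265.00760456 267.66539924] [array([0.5219, 0.1927]), np.float64(3.2129), array([100.2059,  16.8884])] 263
yel [409.89929742 274.5971897 ] [array([ 0.5035, -0.1526]), np.float64(-83.4548), array([146.7659,  18.5929])] 427
yel [302.98152425 286.49191686] [array([0.4788, 0.103 ]), np.float64(-83.4427), array([145.977,  18.648])] 433
[[ 0.44824329  0.38687636]
 [ 0.39307131  0.42515912]
 [ 0.56200066  0.39228945]
 [ 0.50308514 -0.06799744]
 [ 0.47835829  0.18942094]]
dark [array([0.502, 0.389]), np.float64(3.621), array([127.2576,  30.7693])] 486
[[383.91606649   0.         323.31725943]
 [  0.         383.91606649 241.76781619]
 [  0.           0.           1.        ]]
[ 0.0008851  -0.07073245 -0.17141976] [[ 9.99997961e-01  9.10840008e-04  1.80213007e-03]
 [ 1.33690037e-03 -9.67506709e-01 -2.52841811e-01]
 [ 1.51327449e-03  2.52843704e-01 -9.67505954e-01]]
```

```bash
cat >> h.py <<'E'
def plan(p,yaw,n,claw=0):
    "n rows from the measured pose to TCP p / yaw, printed as step_arm calls of 5 rows"
    s=env.observe(); P=s["position"].copy(); Rm=s["ee_rot"]
    y0=np.degrees(np.arctan2(Rm[1,0],Rm[0,0])); dy=yaw-y0; p=np.array(p); P0=P.copy()
    tilt=Rm
    Rc=Rm.copy(); rows=[]
    Rt=R.from_euler("z",yaw,degrees=True).as_matrix()@np.diag([1,-1,-1.])
    for i in range(n):
        sh=(Rc.T@(P0+(p-P0)*(i+1)/n-P)).round(4)
        Rn=R.from_euler("z",dy*(i+1)/n,degrees=True).as_matrix()@Rm if i<n-1 else Rt
        rv=np.degrees(R.from_matrix(Rc.T@Rn).as_rotvec()).round(2)
        P=P+Rc@sh; Rc=Rc@R.from_rotvec(rv,degrees=True).as_matrix()
        rows.append([claw,*map(float,sh),*map(float,rv)])
    print("t",round(float(s["t"]),2),"pos",s["position"].round(4),"yaw",y0.round(2),"F",s["force"].round(1))
    for i in range(0,n,5): print(str([rows[i:i+5]]).replace(" ",""))
E
python3 -c "
from h import *
plan([.489,.3885,.16],93.6,23)"
```

```text
t 0.1 pos [ 0.1668 -0.6276  0.2135] yaw -75.12 F [-0.4 -1.2 -0.3]
[[[0,-0.0391,-0.0249,0.0024,-0.01,-0.0,-7.34],[0,-0.0356,-0.0297,0.0024,-0.02,-0.0,-7.33],[0,-0.0315,-0.0339,0.0024,-0.01,-0.0,-7.34],[0,-0.0269,-0.0378,0.0024,-0.01,-0.0,-7.33],[0,-0.0219,-0.0408,0.0023,-0.02,-0.01,-7.34]]]
[[[0,-0.0165,-0.0433,0.0024,-0.01,0.0,-7.33],[0,-0.0108,-0.0451,0.0024,-0.01,0.0,-7.34],[0,-0.005,-0.0461,0.0023,-0.02,0.0,-7.33],[0,0.0009,-0.0463,0.0023,-0.01,0.0,-7.34],[0,0.0069,-0.0458,0.0024,-0.02,-0.0,-7.33]]]
[[[0,0.0126,-0.0446,0.0023,-0.01,-0.0,-7.34],[0,0.0183,-0.0426,0.0023,-0.01,-0.0,-7.34],[0,0.0235,-0.04,0.0023,-0.02,-0.0,-7.33],[0,0.0284,-0.0366,0.0022,-0.01,-0.0,-7.34],[0,0.0329,-0.0326,0.0023,-0.01,-0.0,-7.33]]]
[[[0,0.0368,-0.0283,0.0023,-0.02,-0.01,-7.34],[0,0.0401,-0.0232,0.0022,-0.01,0.0,-7.33],[0,0.0427,-0.018,0.0023,-0.01,0.0,-7.34],[0,0.0447,-0.0124,0.0022,-0.02,0.0,-7.33],[0,0.0459,-0.0066,0.0023,-0.01,0.0,-7.34]]]
[[[0,0.0463,-0.0006,0.0022,-0.01,-0.0,-7.33],[0,0.0461,0.0052,0.0022,-0.02,-0.0,-7.34],[0,0.045,0.0111,0.0023,-0.01,0.1,-7.33]]]
```

Emit:
step_arm:
  plan:
    - [[0,-0.039,-0.025,0,0,0,-7.34],[0,-0.0355,-0.03,0,0,0,-7.34],[0,-0.0315,-0.034,0,0,0,-7.34],[0,-0.027,-0.038,0,0,0,-7.34],[0,-0.022,-0.041,0,0,0,-7.34]]

```text
t: 0.6
position: [0.2378, -0.4049, 0.214]
ee_rot: [[0.786, -0.618, -0.0], [-0.618, -0.786, 0.001], [-0.001, -0.001, -1.0]]
force: [0.7, 0.3, -0.3]
width: 0.0952
```

Emit:
step_arm:
  plan:
    - [[0,-0.0165,-0.043,0,0,0,-7.34],[0,-0.011,-0.045,0,0,0,-7.34],[0,-0.005,-0.046,0,0,0,-7.34],[0,0.001,-0.046,0,0,0,-7.34],[0,0.007,-0.046,0,0,0,-7.34]]

```text
t: 1.1
position: [0.3071, -0.1846, 0.2143]
ee_rot: [[1.0, -0.026, 0.0], [-0.026, -1.0, 0.0], [0.0, -0.0, -1.0]]
force: [0.7, 0.5, 0.5]
width: 0.0952
```

Emit:
step_arm:
  plan:
    - [[0,0.0125,-0.0445,0,0,0,-7.34],[0,0.018,-0.0425,0,0,0,-7.34],[0,0.0235,-0.04,0,0,0,-7.34],[0,0.0285,-0.0365,0.0,0,0,-7.34],[0,0.033,-0.0325,0.0,0,0,-7.34]]

```text
t: 1.6
position: [0.3769, 0.0362, 0.2146]
ee_rot: [[0.816, 0.578, 0.001], [0.578, -0.816, -0.0], [0.001, 0.001, -1.0]]
force: [0.5, -0.6, -0.3]
width: 0.0952
```

```bash
python3 - <<'E'
from h import *
import pickle
c=env.calibration("wrist"); im=env.grab_frame("wrist"); pickle.dump((c,im),open("w1.pkl","wb"))
cv2.imwrite("pics/w1.png",im[:,:,::-1])
plan([.489,.3885,.16],93.6,9)
E
```

```text
t 1.65 pos [0.3777 0.0423 0.2145] yaw 35.98 F [-2.6  0.4 -0.1]
[[[0,0.0326,-0.0238,0.0063,0.02,-0.02,-6.4],[0,0.035,-0.0201,0.0062,0.03,-0.03,-6.4],[0,0.0371,-0.016,0.0063,0.02,-0.02,-6.41],[0,0.0386,-0.0118,0.0062,0.03,-0.02,-6.4],[0,0.0397,-0.0074,0.0062,0.02,-0.02,-6.4]]]
[[[0,0.0403,-0.003,0.0062,0.02,-0.03,-6.4],[0,0.0403,0.0016,0.0062,0.03,-0.02,-6.41],[0,0.04,0.0061,0.0062,0.02,-0.02,-6.4],[0,0.039,0.0105,0.0062,-0.19,-0.23,-6.4]]]
```

Emit:
step_arm:
  plan:
    - [[0,0.0325,-0.024,0.006,0,0,-6.4],[0,0.035,-0.02,0.006,0,0,-6.4],[0,0.037,-0.016,0.006,0,0,-6.4],[0,0.0385,-0.012,0.006,0,0,-6.4],[0,0.0395,-0.0075,0.006,0,0,-6.4]]

```text
t: 2.15
position: [0.4415, 0.2268, 0.184]
ee_rot: [[0.386, 0.922, -0.0], [0.922, -0.386, -0.0], [-0.0, -0.0, -1.0]]
force: [0.5, -0.4, -0.3]
width: 0.0948
```

Emit:
step_arm:
  plan:
    - [[0,0.04,-0.003,0.006,0,0,-6.4],[0,0.04,0.0015,0.006,0,0,-6.4],[0,0.04,0.006,0.006,0,0,-6.4],[0,0.039,0.0105,0.006,0,0,-6.4],[0,0,0,0,0,0,0]]

```text
t: 2.65
position: [0.4932, 0.3803, 0.1581]
ee_rot: [[-0.049, 0.999, -0.003], [0.999, 0.049, -0.001], [-0.001, -0.003, -1.0]]
force: [0.2, -0.7, -0.0]
width: 0.095
```

```bash
python3 - <<'E'
from h import *
import pickle
c=env.calibration("wrist"); im=env.grab_frame("wrist"); pickle.dump((c,im),open("w2.pkl","wb"))
cv2.imwrite("pics/w12.png",np.hstack([cv2.imread("pics/w1.png"),im[:,:,::-1]])[:, :])
a=cv2.imread("pics/w1.png");cv2.imwrite("pics/w12.png",cv2.resize(np.vstack([a,im[:,:,::-1]]),(400,600)))
cv2.imwrite("pics/w2.png",im[:,:,::-1])
plan([.489,.3885,.16],93.6,1)
E
```

```text
t 2.7 pos [0.4929 0.3785 0.1587] yaw 92.67 F [ 0.  -0.2  0.1]
[[[0,0.0102,-0.0034,-0.0013,-0.16,0.1,-0.93]]]
```

View pics/w2.png

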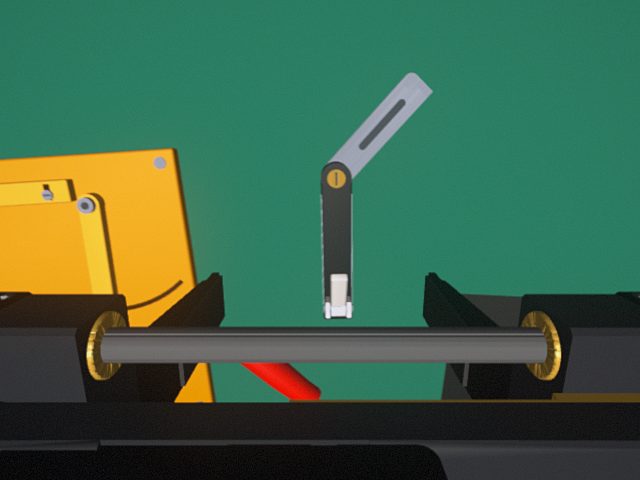

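View pics/w1.png

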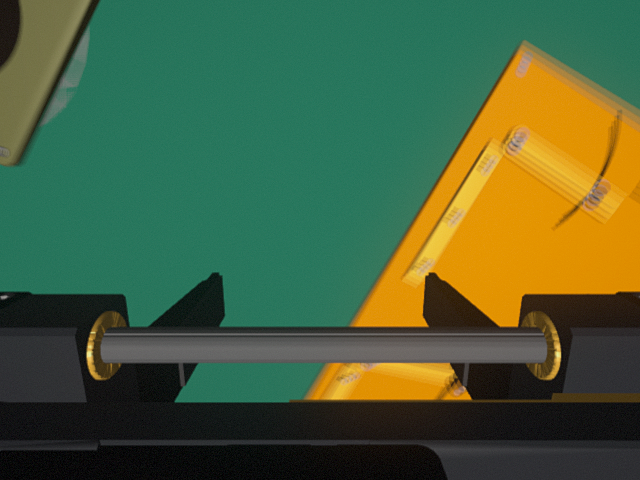

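In w2 the bevel's brass pivot is at (336,178), the stock runs down to about (340,318) between the fingers (columns 213 and 430), and nest b's guide pivot is at (86,205). w1 is blurred by motion.

```bash
python3 - <<'E'
from h import *
import pickle
c,im=pickle.load(open("w2.pkl","rb"))
m=(im.max(2)<70).astype(np.uint8)*255; m[:160]=0;m[285:]=0;m[:,:300]=0;m[:,370:]=0
E=[]
for r in range(200,270,5):
    k=np.where(m[r])[0]; E.append([k.min(),r,k.max()])
E=np.array(E);print(E[::4])
for j in (0,2):
    w=ray(c,E[:,[j,1]],.03); d=np.polyfit(w[:,0],w[:,1],1); print("edge",w[0].round(4),w[-1].round(4),"yaw",np.degrees(np.arctan(d[0])).round(2))
p=ray(c,[[336,178]],.03)[0]; tip=ray(c,[[422,83]],.006)[0]
mid=ray(c,np.c_[(E[:,0]+E[:,2])/2,E[:,1]],.03); d=np.polyfit(mid[:,0],mid[:,1],1);yw=np.degrees(np.arctan(d[0]))
print("pivot",p,"mid yaw",yw,"y on mid at pivot",np.polyval(d,p[0]),"blade yaw",np.degrees(np.arctan2(*(tip-p)[::-1])))
u=np.array([np.cos(np.radians(yw)),np.sin(np.radians(yw))])
g=np.array([p[0],np.polyval(d,p[0])])+.035*u; print("grip",g)
plan([*g,.06],90+yw,3); plan([*g,.016],90+yw,4)
E
```

```text
[[323 200 349]
 [323 220 349]
 [324 240 349]
 [324 260 349]]
edge [0.4664 0.3781] [0.5198 0.3815] yaw 3.95
edge [0.4654 0.3985] [0.5188 0.4019] yaw 3.7
pivot [0.4488414  0.38734434] mid yaw 3.822596248238831 y on mid at pivot 0.3870834484526129 blade yaw 139.4038675218364
grip [0.48376354 0.38941681]
t 2.7 pos [0.4929 0.3785 0.1587] yaw 92.67 F [ 0.  -0.2  0.1]
[[[0,0.0038,-0.0028,0.0329,-0.0,-0.0,-0.38],[0,0.0039,-0.0027,0.0329,-0.0,-0.0,-0.39],[0,0.0039,-0.0027,0.0329,-0.17,0.1,-0.38]]]
t 2.7 pos [0.4929 0.3785 0.1587] yaw 92.67 F [ 0.  -0.2  0.1]
[[[0,0.0029,-0.002,0.0357,-0.0,-0.0,-0.29],[0,0.0029,-0.0021,0.0356,-0.0,-0.0,-0.29],[0,0.0029,-0.002,0.0357,-0.0,-0.0,-0.28],[0,0.003,-0.002,0.0357,-0.17,0.1,-0.29]]]
```

Emit:
step_arm:
  plan:
    - [[0,0.003,-0.002,0.036,0,0,-0.3],[0,0.003,-0.002,0.036,0,0,-0.3],[0,0.003,-0.002,0.035,0,0,-0.3],[0,0.003,-0.002,0.035,0,0,-0.25],[0,0,0,0,0,0,0]]

```text
t: 3.2
position: [0.4804, 0.3853, 0.0131]
ee_rot: [[-0.064, 0.998, -0.009], [0.998, 0.064, -0.007], [-0.006, -0.01, -1.0]]
force: [-0.5, -1.3, 0.3]
width: 0.0949
```

```bash
python3 -c "
from h import *
go([.4838,.3894,.016],93.8)"
```

```text
Traceback (most recent call last):
  File "h.py", line 29, in go
    print("t",s["t"],"pos",s["position"].round(4),"yaw",y0.round(2),"F",s["force"].round(1),"w",s["width"].round(4))
                                                                                                ^^^^^^^^^^^^^^^^
AttributeError: 'float' object has no attribute 'round'
```

```bash
sed -i 's/s\["width"\].round(4)/round(float(s["width"]),4)/' h.py; python3 -c "
from h import *
go([.4838,.3894,.016],93.8)"
```

```text
t 3.2 pos [0.4804 0.3853 0.0131] yaw 93.65 F [-0.5 -1.3  0.3] w 0.0949
 turn rv [-0.57  0.34 -0.15]  shift after turn [ 0.0039  0.0037 -0.0029]  before [ 0.0039  0.0036 -0.003 ]
```

Emit:
step_arm:
  plan:
    - [[0,0.004,0.0035,-0.002,-0.57,0.34,-0.15],[0,0,0,0,0,0,0]]

```text
t: 3.4
position: [0.4902, 0.3943, 0.0241]
ee_rot: [[-0.067, 0.998, 0.014], [0.998, 0.067, 0.01], [0.009, 0.015, -1.0]]
force: [-0.3, 0.1, 1.1]
width: 0.0951
```

```bash
python3 -c "
from h import *
go([.4838,.3894,.016],93.8)"
```

```text
t 3.4 pos [0.4902 0.3943 0.0241] yaw 93.84 F [-0.3  0.1  1.1] w 0.0951
 turn rv [ 0.85 -0.5   0.04]  shift after turn [-0.0044 -0.0067  0.0081]  before [-0.0045 -0.0068  0.008 ]
```

Emit:
step_arm:
  plan:
    - [[0,0,0,0,0,0,0],[0,0,0,0,0,0,0],[0,0,0,0,0,0,0]]

```text
t: 3.7
position: [0.4886, 0.3936, 0.0219]
ee_rot: [[-0.068, 0.998, 0.011], [0.998, 0.068, 0.008], [0.007, 0.012, -1.0]]
force: [-0.5, -0.5, 0.2]
width: 0.0954
```

```bash
python3 -c "
from h import *
go([.4838,.3894,.016],93.8)"
```

```text
t 3.7 pos [0.4886 0.3936 0.0219] yaw 93.88 F [-0.5 -0.5  0.2] w 0.0954
 turn rv [ 0.66 -0.39  0.08]  shift after turn [-0.0039 -0.0051  0.0059]  before [-0.0039 -0.0051  0.0058]
```

Settling takes about 0.3 s after a move. I'll correct, settle, then close.

Emit:
step_arm:
  plan:
    - [[0,-0.004,-0.005,0.006,0.66,-0.39,0],[0,0,0,0,0,0,0],[0,0,0,0,0,0,0],[0,0,0,0,0,0,0],[0,0,0,0,0,0,0]]

```text
t: 4.2
position: [0.4834, 0.3891, 0.0146]
ee_rot: [[-0.068, 0.998, -0.001], [0.998, 0.068, -0.001], [-0.001, -0.001, -1.0]]
force: [-0.9, -0.0, -0.3]
width: 0.0953
```

```bash
python3 -c "
from h import *
go([.4838,.3894,.016],93.8)"
```

```text
t 4.2 pos [0.4834 0.3891 0.0146] yaw 93.89 F [-0.9 -0.  -0.3] w 0.0953
 turn rv [-0.09  0.05  0.09]  shift after turn [ 0.0003  0.0004 -0.0014]  before [ 0.0003  0.0004 -0.0014]
```

Emit:
step_arm:
  plan:
    - [[1,0,0,0,0,0,0],[1,0,0,0,0,0,0],[1,0,0,0,0,0,0],[1,0,0,0,0,0,0],[1,0,0,0,0,0,0]]

```text
t: 4.7
position: [0.4834, 0.389, 0.0146]
ee_rot: [[-0.068, 0.998, -0.001], [0.998, 0.068, -0.001], [-0.001, -0.002, -1.0]]
force: [0.3, -0.1, -0.9]
width: 0.0606
```

Emit:
step_arm:
  plan:
    - [[1,0,0,-0.002,0,0,0],[1,0,0,-0.02,0,0,0],[1,0,0,-0.035,0,0,0],[1,0,0,-0.025,0,0,0],[1,0,0,0,0,0,0]]

```text
t: 5.2
position: [0.4862, 0.391, 0.1019]
ee_rot: [[-0.068, 0.998, 0.006], [0.998, 0.068, 0.004], [0.004, 0.006, -1.0]]
force: [0.1, 0.5, 0.3]
width: 0.0205
```

```bash
cat >> h.py <<'E'
YN=-83.45; X=np.array([np.cos(np.radians(YN)),np.sin(np.radians(YN))]); Y=np.array([-X[1],X[0]])
RAIL={"a":np.array([.5035,-.1526]),"b":np.array([.4788,.1030])}
def nest(n,x,y,z,grip=.035):
    "TCP for bevel origin at nest x and y measured from the rail face (m)"
    return np.array([*(RAIL[n]+X*(x-.0865+grip)+Y*(.009+y)),z])
E
python3 - <<'E'
from h import *
go([.5,.3,.1],6.55)
print(nest("a",.085,.03,.1))
plan(nest("a",.085,.03,.09),6.55,14,1)
E
```

```text
t 5.2 pos [0.4862 0.391  0.1019] yaw 93.89 F [0.1 0.5 0.3] w 0.0205
 turn rv [ 0.13 -0.44 87.34]  shift after turn [0.0033 0.092  0.0019]  before [-0.0917  0.0076  0.0016]
[ 0.54606679 -0.1814326   0.1       ]
t 5.2 pos [0.4862 0.391  0.1019] yaw 93.89 F [0.1 0.5 0.3]
[[[1,-0.0411,0.0015,0.0007,-0.02,-0.04,6.24],[1,-0.0407,0.0059,0.0007,-0.03,-0.04,6.24],[1,-0.0398,0.0104,0.0008,-0.02,-0.04,6.23],[1,-0.0384,0.0145,0.0008,-0.02,-0.04,6.24],[1,-0.0366,0.0187,0.0009,-0.02,-0.04,6.24]]]
[[[1,-0.0344,0.0226,0.0008,-0.03,-0.03,6.24],[1,-0.0317,0.0261,0.0009,-0.02,-0.04,6.24],[1,-0.0287,0.0295,0.0009,-0.02,-0.04,6.24],[1,-0.0253,0.0324,0.001,-0.03,-0.04,6.23],[1,-0.0217,0.0349,0.001,-0.02,-0.04,6.24]]]
[[[1,-0.0177,0.0371,0.001,-0.02,-0.04,6.24],[1,-0.0136,0.0388,0.0011,-0.02,-0.04,6.24],[1,-0.0093,0.04,0.001,-0.03,-0.04,6.24],[1,-0.0049,0.0408,0.0011,0.35,-0.23,6.23]]]
```

The fingers hadn't finished closing when I lifted, so the grip was missed. I'll reopen, re-measure and repeat.

Emit:
step_arm:
  plan:
    - [[0,0,0,0,0,0,0],[0,0,0,0,0,0,0],[0,0,0,0,0,0,0],[0,0,0,0,0,0,0],[0,0,0,0,0,0,0]]

```text
t: 5.7
position: [0.4831, 0.3888, 0.0956]
ee_rot: [[-0.068, 0.998, -0.003], [0.998, 0.068, -0.002], [-0.002, -0.003, -1.0]]
force: [-0.2, 0.0, -0.1]
width: 0.0553
```

```bash
python3 - <<'E'
from h import *
c=env.calibration("wrist"); im=env.grab_frame("wrist"); cv2.imwrite("pics/w3.png",im[:,:,::-1])
go([.4838,.3894,.0155],93.85)
br=cv2.inRange(cv2.cvtColor(im,cv2.COLOR_RGB2HSV),(12,120,100),(30,255,255)); br[:,:290]=0;br[:,380:]=0;br[270:]=0
for b in blobs(br,40): print(len(b),b.mean(0),ray(c,[b.mean(0)],.03))
m=im.max(2)<70
E=[(k.min(),r,k.max()) for r in range(190,260,5) for k in [np.where(m[r,300:375])[0]+300] if len(k)]
E=np.array(E);mid=ray(c,np.c_[(E[:,0]+E[:,2])/2,E[:,1]],.03);d=np.polyfit(mid[:,0],mid[:,1],1)
print(E[::5],np.degrees(np.arctan(d[0])),np.polyval(d,[.4488,.4838]))
E
```

```text
t 5.75 pos [0.4832 0.3889 0.0959] yaw 93.88 F [ 1.  -1.2  0.3] w 0.0592
 turn rv [-0.14  0.08  0.03]  shift after turn [0.0005 0.0006 0.0804]  before [0.0006 0.0008 0.0804]
388 [326.30927835 203.78092784] [[0.44950054 0.38768811]]
[[311 190 340]
 [309 225 343]
 [310 250 343]] -0.9636873244276362 [0.38979738 0.38920864]
```

Emit:
step_arm:
  plan:
    - [[0,0,0,0,0,0,0],[0,0,0,0.02,0,0,0],[0,0,0,0.025,0,0,0],[0,0,0,0.02,0,0,0],[0,0,0,0.015,0,0,0]]

```text
t: 6.25
position: [0.4828, 0.3886, 0.015]
ee_rot: [[-0.068, 0.998, -0.003], [0.998, 0.068, -0.002], [-0.002, -0.003, -1.0]]
force: [1.0, -0.4, -0.1]
width: 0.094
```

Emit:
step_arm:
  plan:
    - [[1,0,0,0,0,0,0],[1,0,0,0,0,0,0],[1,0,0,0,0,0,0],[1,0,0,0,0,0,0],[1,0,0,0,0,0,0]]

```text
t: 6.75
position: [0.4839, 0.3895, 0.0177]
ee_rot: [[-0.068, 0.998, 0.0], [0.998, 0.068, 0.0], [0.0, 0.0, -1.0]]
force: [-0.2, 0.3, 0.0]
width: 0.0603
```

Emit:
step_arm:
  plan:
    - [[1,0,0,0,0,0,0],[1,0,0,0,0,0,0],[1,0,0,0,0,0,0],[1,0,0,0,0,0,0],[1,0,0,0,0,0,0]]

```text
t: 7.25
position: [0.4833, 0.3894, 0.0166]
ee_rot: [[-0.068, 0.998, -0.001], [0.998, 0.068, -0.0], [0.0, -0.001, -1.0]]
force: [0.3, 1.3, 0.2]
width: 0.0233
```

Emit:
step_arm:
  plan:
    - [[1,0,0,0,0,0,0],[1,0,0,-0.01,0,0,0],[1,0,0,-0.025,0,0,0],[1,0,0,-0.03,0,0,0],[1,0,0,-0.015,0,0,0]]

```text
t: 7.75
position: [0.4842, 0.3894, 0.0991]
ee_rot: [[-0.068, 0.998, 0.001], [0.998, 0.068, 0.0], [0.0, 0.001, -1.0]]
force: [1.2, -0.2, -3.3]
width: 0.0239
```

```bash
python3 - <<'E'
from h import *
plan(nest("a",.085,.03,.09),6.55,15,1)
E
```

```text
t 7.75 pos [0.4842 0.3894 0.0991] yaw 93.89 F [ 1.2 -0.2 -3.3]
[[[1,-0.0382,0.0015,0.0006,-0.0,-0.0,5.82],[1,-0.0379,0.0054,0.0006,-0.0,-0.01,5.82],[1,-0.0372,0.0093,0.0006,-0.0,-0.0,5.83],[1,-0.036,0.0129,0.0006,-0.0,-0.01,5.82],[1,-0.0345,0.0165,0.0007,-0.0,-0.0,5.82]]]
[[[1,-0.0327,0.02,0.0006,-0.0,-0.01,5.82],[1,-0.0305,0.0231,0.0006,-0.0,-0.0,5.83],[1,-0.0279,0.0262,0.0006,-0.0,-0.01,5.82],[1,-0.0252,0.0288,0.0006,-0.0,-0.0,5.82],[1,-0.0221,0.0312,0.0007,-0.0,-0.01,5.82]]]
[[[1,-0.0189,0.0334,0.0006,-0.0,-0.0,5.83],[1,-0.0153,0.035,0.0006,-0.0,-0.0,5.82],[1,-0.0118,0.0365,0.0007,-0.0,-0.01,5.82],[1,-0.0079,0.0374,0.0006,-0.0,-0.0,5.82],[1,-0.0042,0.038,0.0006,0.04,-0.01,5.83]]]
```

Emit:
step_arm:
  plan:
    - [[1,-0.038,0.0015,0.0006,0,0,5.82],[1,-0.038,0.0055,0.0006,0,0,5.82],[1,-0.037,0.0095,0.0006,0,0,5.82],[1,-0.036,0.013,0.0006,0,0,5.82],[1,-0.0345,0.0165,0.0006,0,0,5.82]]

```text
t: 8.25
position: [0.5037, 0.1973, 0.0931]
ee_rot: [[0.429, 0.903, -0.003], [0.903, -0.429, -0.002], [-0.003, -0.002, -1.0]]
force: [1.0, 0.2, -4.0]
width: 0.0238
```

Emit:
step_arm:
  plan:
    - [[1,-0.0325,0.02,0.0006,0,0,5.82],[1,-0.0305,0.023,0.0006,0,0,5.82],[1,-0.028,0.026,0.0006,0,0,5.82],[1,-0.025,0.029,0.0006,0,0,5.82],[1,-0.022,0.031,0.0006,0,0,5.82]]

```text
t: 8.75
position: [0.5243, 0.0077, 0.0904]
ee_rot: [[0.815, 0.58, -0.003], [0.58, -0.815, -0.001], [-0.003, -0.001, -1.0]]
force: [1.7, 0.6, -4.4]
width: 0.0236
```

Emit:
step_arm:
  plan:
    - [[1,-0.019,0.0335,0.0006,0,0,5.82],[1,-0.0155,0.035,0.0006,0,0,5.82],[1,-0.012,0.0365,0.0006,0,0,5.82],[1,-0.008,0.0375,0.0006,0,0,5.82],[1,-0.004,0.038,0.0006,0,0,5.82]]

```text
t: 9.25
position: [0.5447, -0.1828, 0.0874]
ee_rot: [[0.994, 0.11, -0.003], [0.11, -0.994, -0.001], [-0.003, 0.0, -1.0]]
force: [0.6, 0.2, -3.9]
width: 0.0236
```

Emit:
step_arm:
  plan:
    - [[1,0,0,0,0,0,0],[1,0,0,0,0,0,0],[1,0,0,0,0,0,0],[1,0,0,0,0,0,0]]

```text
t: 9.65
position: [0.5452, -0.1801, 0.0877]
ee_rot: [[0.993, 0.116, -0.002], [0.116, -0.993, -0.0], [-0.002, 0.0, -1.0]]
force: [0.4, 0.7, -4.3]
width: 0.0239
```

```bash
python3 - <<'E'
from h import *
import pickle
go(nest("a",.085,.03,.09),6.55)
c=env.calibration("wrist"); im=env.grab_frame("wrist"); pickle.dump((c,im),open("w4.pkl","wb")); cv2.imwrite("pics/w4.png",im[:,:,::-1])
E
```

```text
t 9.65 pos [ 0.5452 -0.1801  0.0877] yaw 6.69 F [ 0.4  0.7 -4.3] w 0.0239
 turn rv [0.01 0.13 0.14]  shift after turn [ 0.0008  0.0014 -0.0023]  before [ 0.0007  0.0014 -0.0023]
```

View pics/w4.png

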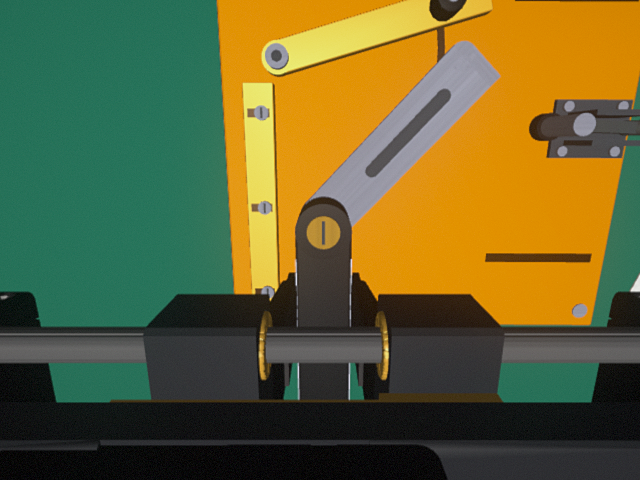

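w4 shows the bevel held over nest a: rail at columns 243–275, guide pivot at (276,56), guide running to (490,5), blade tip near (480,60).

```bash
python3 - <<'E'
from h import *
import pickle
c,im=pickle.load(open("w4.pkl","rb"))
m=yellow(im); m[295:]=0
for b in blobs(m,800):
    r=rect(ray(c,b,.021)); print(b.min(0),b.max(0),[np.round(x,4) for x in r])
rail=max(blobs(m,800),key=lambda b:np.ptp(b[:,1]))
L=[];Rr=[]
for r in range(90,280,5):
    k=rail[rail[:,1]==r][:,0]; L.append((k.min(),r));Rr.append((k.max()+1,r))
for e in(L,Rr):
    w=ray(c,e,.021); d=np.polyfit(w[:,1],w[:,0],1); print("yaw",np.degrees(np.arctan2(-1,-d[0])), "perp offset from my rail line",((w-RAIL["a"])@Y).round(4)[::12])
p=ray(c,[[276,56]],.021)[0]; q=(p-RAIL["a"]); print("pivot",p,"in rail frame x,y",q@X+.0865,q@Y-.009)
pv=ray(c,[[323,232]],.0877-.0163+.03)[0]; q=pv-RAIL["a"]; print("bevel pivot x,y(from face)",q@X+.0865,q@Y-.009)
b=min(blobs(m,800),key=lambda b:b[:,1].mean()); e=[(x,b[b[:,0]==x][:,1].max()+1) for x in range(295,430,5)]
w=ray(c,e,.021); d=np.polyfit(w[:,0],w[:,1],1); print("guide face yaw",np.degrees(np.arctan(d[0])),"value deg",np.degrees(np.arctan(d[0]))-(YN+90))
E
```

```text
[262   0] [444  74] [array([ 0.5448, -0.0505]), np.float64(22.7876), array([104.0615,  18.5275])]
[243  83] [276 293] [array([ 0.5019, -0.1469]), np.float64(-83.7739), array([130.2159,  17.1105])]
yaw -83.53920365509082 perp offset from my rail line [-0.0089 -0.0088 -0.0088 -0.0093]
yaw -83.7398047385381 perp offset from my rail line [0.008  0.0081 0.0076 0.0077]
pivot [ 0.50455776 -0.06663435] in rail frame x,y 0.001216133428607033 0.0018569779593231462
bevel pivot x,y(from face) 0.08531553034332034 0.02898350661174172
guide face yaw 22.21245714494256 value deg 15.662457144942564
```

Emit:
step_arm:
  plan:
    - [[1,0,0,0.015,0,0.13,0.15],[1,0,0,0.02,0,0,0],[1,0,0,0.015,0,0,0],[1,0,0,0.0065,0,0,0],[1,0,0,0,0,0,0]]

```text
t: 10.2
position: [0.5449, -0.1809, 0.0302]
ee_rot: [[0.994, 0.112, -0.001], [0.112, -0.994, 0.0], [-0.001, -0.0, -1.0]]
force: [-0.3, -0.7, -4.3]
width: 0.0239
```

Emit:
step_arm:
  plan:
    - [[1,0,0,0,0,0,0],[1,0,0,0,0,0,0],[1,0,0,0,0,0,0]]

```text
t: 10.5
position: [0.5461, -0.1816, 0.0323]
ee_rot: [[0.994, 0.112, 0.002], [0.112, -0.994, -0.001], [0.002, 0.002, -1.0]]
force: [0.0, -1.0, -4.8]
width: 0.0239
```

```bash
python3 - <<'E'
from h import *
go(nest("a",.020,.012,.0285),6.5)
E
```

```text
t 10.5 pos [ 0.5461 -0.1816  0.0323] yaw 6.43 F [ 0.  -1.  -4.8] w 0.0239
 turn rv [ 0.09 -0.11 -0.07]  shift after turn [-0.018  -0.0652  0.0038]  before [-0.0181 -0.0652  0.0037]
```

Emit:
step_arm:
  plan:
    - [[1,-0.003,-0.008,0.001,0,0,0],[1,-0.003,-0.01,0.001,0,0,0],[1,-0.003,-0.01,0,0,0,0],[1,-0.003,-0.008,0,0,0,0],[1,0,0,0,0,0,0]]

```text
t: 11.0
position: [0.5288, -0.1454, 0.0293]
ee_rot: [[0.994, 0.113, 0.0], [0.113, -0.994, 0.0], [0.0, -0.0, -1.0]]
force: [-0.0, 0.0, -4.5]
width: 0.0239
```

Emit:
step_arm:
  plan:
    - [[1,0,0,0,0,0,0],[1,0,0,0,0,0,0],[1,0,0,0,0,0,0]]

```text
t: 11.3
position: [0.5298, -0.147, 0.0296]
ee_rot: [[0.994, 0.112, 0.001], [0.112, -0.994, -0.001], [0.001, 0.001, -1.0]]
force: [0.7, 0.1, -4.3]
width: 0.0236
```

```bash
python3 - <<'E'
from h import *
go(nest("a",.020,.012,.0285),6.5)
E
```

```text
t 11.3 pos [ 0.5298 -0.147   0.0296] yaw 6.42 F [ 0.7  0.1 -4.3] w 0.0236
 turn rv [ 0.04 -0.06 -0.08]  shift after turn [-0.0058 -0.029   0.0011]  before [-0.0059 -0.0289  0.0011]
```

Emit:
step_arm:
  plan:
    - [[1,-0.001,-0.006,0,0,0,-0.08],[1,-0.001,-0.006,0,0,0,0],[1,-0.001,-0.006,0,0,0,0],[1,-0.001,-0.004,0,0,0,0],[1,0,0,0,0,0,0]]

```text
t: 11.8
position: [0.5228, -0.1247, 0.0294]
ee_rot: [[0.993, 0.114, 0.001], [0.114, -0.993, -0.0], [0.001, 0.0, -1.0]]
force: [0.1, 0.2, -3.9]
width: 0.0235
```

Emit:
step_arm:
  plan:
    - [[1,0,0,0,0,0,0],[1,0,0,0,0,0,0],[1,0,0,0,0,0,0]]

```text
t: 12.1
position: [0.5232, -0.1255, 0.0295]
ee_rot: [[0.994, 0.113, 0.001], [0.113, -0.994, -0.001], [0.001, 0.001, -1.0]]
force: [-0.1, 0.6, -4.3]
width: 0.0239
```

```bash
cat >> h.py <<'E'
def st(n,x=.02,yaw=6.5):
    s=env.observe();F=s["force"]
    c=env.calibration("wrist"); im=env.grab_frame("wrist")
    s2=env.observe(); F2=s2["force"]
    print("nest-axis force x,y,z:",np.round([F[:2]@X,F[:2]@Y,F[2]],1),np.round([F2[:2]@X,F2[:2]@Y,F2[2]],1),"Mz",s["moment"][2].round(2))
    go(nest(n,x,.012,.0285),yaw); return c,im
E
python3 -c "
from h import *
st('a')"
```

```text
nest-axis force x,y,z: [-0.6 -0.  -4.3] [-0.7  0.5 -4.1] Mz 0.0
t 12.15 pos [ 0.5232 -0.1255  0.0295] yaw 6.51 F [ 0.4  0.8 -4.1] w 0.0236
 turn rv [ 0.04 -0.04  0.01]  shift after turn [-0.0016 -0.0069  0.001 ]  before [-0.0016 -0.0069  0.001 ]
```

Emit:
step_arm:
  plan:
    - [[1,-0.0005,-0.001,0,0,0,0],[1,-0.0005,-0.001,0,0,0,0],[1,-0.0005,-0.001,0,0,0,0],[1,0,0,0,0,0,0],[1,0,0,0,0,0,0]]

```text
t: 12.65
position: [0.5213, -0.1227, 0.0296]
ee_rot: [[0.994, 0.113, 0.001], [0.113, -0.994, -0.001], [0.001, 0.001, -1.0]]
force: [0.6, -0.6, -3.8]
width: 0.0238
```

```bash
python3 - <<'E'
from h import *
c,im=st('a'); cv2.imwrite("pics/w5.png",im[:,:,::-1])
E
```

```text
nest-axis force x,y,z: [ 0.7  0.6 -3.8] [ 0.9  0.6 -4.2] Mz -0.07
t 12.7 pos [ 0.5214 -0.1228  0.0296] yaw 6.51 F [ 0.7 -0.8 -4.2] w 0.0238
 turn rv [ 0.05 -0.05  0.01]  shift after turn [-0.0001 -0.0039  0.0011]  before [-0.0002 -0.0039  0.0011]
```

View pics/w5.png

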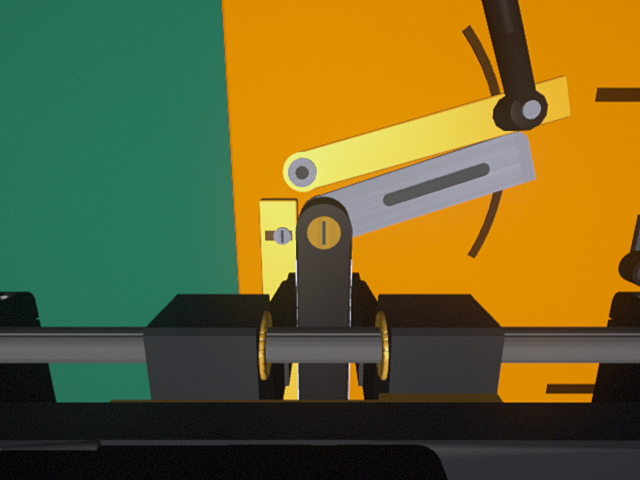

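w5 shows the blade tip touching the guide at about (525,133), with a small wedge gap left at the pivot end (310,195). The stock's edge is almost on the rail.

Emit:
step_arm:
  plan:
    - [[1,-0.0003,-0.0007,0,0,0,0],[1,-0.0003,-0.0007,0,0,0,0],[1,-0.0002,-0.0006,0,0,0,0],[1,0,0,0,0,0,0],[1,0,0,0,0,0,0]]

```text
t: 13.2
position: [0.5205, -0.121, 0.0297]
ee_rot: [[0.994, 0.114, 0.001], [0.114, -0.994, -0.001], [0.001, 0.001, -1.0]]
force: [1.4, -1.8, -3.5]
width: 0.0235
```

```bash
python3 -c "
from h import *
st('a')"
```

```text
nest-axis force x,y,z: [ 1.9  1.2 -3.5] [ 3.1  0.3 -4.9] Mz -0.04
t 13.25 pos [ 0.5205 -0.121   0.0297] yaw 6.52 F [ 0.6 -3.1 -4.9] w 0.0238
 turn rv [ 0.07 -0.07  0.02]  shift after turn [ 0.0005 -0.0021  0.0012]  before [ 0.0005 -0.0021  0.0012]
```

Emit:
step_arm:
  plan:
    - [[1,-0.0005,-0.0003,0,0,0,0],[1,-0.0005,-0.0002,0,0,0,0],[1,0,0,0,0,0,0],[1,0,0,0,0,0,0]]

```text
t: 13.65
position: [0.5204, -0.1208, 0.0299]
ee_rot: [[0.994, 0.113, 0.004], [0.113, -0.994, -0.002], [0.004, 0.002, -1.0]]
force: [4.0, -2.9, -6.9]
width: 0.0235
```

```bash
cat >> h.py <<'E'
def gaps(c,im):
    "blade yaw from grey edge and guide yaw"
    h=cv2.cvtColor(im,cv2.COLOR_RGB2HSV); m=yellow(im)
    g=max(blobs(m,300),key=lambda b:np.ptp(b[:,0])); top=[(x,g[g[:,0]==x][:,1].min()) for x in range(g[:,0].min()+35,g[:,0].max()-20,5)]
    w=ray(c,top,.021); yg=np.degrees(np.arctan(np.polyfit(w[:,0],w[:,1],1)[0]))
    b=cv2.inRange(h,(0,0,110),(179,60,255)); b[290:]=0
    b=max(blobs(b,500),key=len); lo=[(x,b[b[:,0]==x][:,1].max()) for x in range(370,500,5)]
    w=ray(c,lo,.018); yb=np.degrees(np.arctan(np.polyfit(w[:,0],w[:,1],1)[0]))
    print("guide yaw",yg.round(2),"blade yaw",yb.round(2),"values",(yg-YN-90).round(2),(yb-YN-90).round(2))
E
python3 -c "
from h import *
c,im=st('a'); cv2.imwrite('pics/w6.png',im[:,:,::-1]);gaps(c,im)"
```

```text
nest-axis force x,y,z: [ 3.3  3.6 -6.9] [ 2.3  3.8 -6.3] Mz 0.01
t 13.7 pos [ 0.5204 -0.1208  0.0298] yaw 6.52 F [ 4.  -1.8 -6.3] w 0.0236
 turn rv [ 0.12 -0.21  0.02]  shift after turn [ 0.0006 -0.0018  0.0013]  before [ 0.0006 -0.0018  0.0013]
guide yaw 21.89 blade yaw 23.19 values 15.34 16.64
```

Emit:
step_arm:
  plan:
    - [[1,-0.0002,-0.0005,0,0,0,0],[1,-0.0002,-0.0005,0,0,0,0],[1,0,0,0,0,0,0],[1,0,0,0,0,0,0]]

```text
t: 14.1
position: [0.5203, -0.1202, 0.0302]
ee_rot: [[0.994, 0.114, 0.005], [0.114, -0.994, -0.002], [0.004, 0.003, -1.0]]
force: [5.3, -2.8, -5.7]
width: 0.0237
```

```bash
python3 -c "
from h import *
c,im=st('a'); cv2.imwrite('pics/w7.png',im[:,:,::-1]);gaps(c,im)
cv2.imwrite('pics/w7c.png',cv2.resize(im[120:260,250:570,::-1],None,fx=2.5,fy=2.5))"
```

```text
nest-axis force x,y,z: [ 3.4  5.  -5.7] [ 3.6  5.4 -5.8] Mz 0.02
t 14.15 pos [ 0.5203 -0.1202  0.0302] yaw 6.52 F [ 5.8 -2.9 -5.8] w 0.0236
 turn rv [ 0.16 -0.25  0.02]  shift after turn [ 0.0006 -0.0012  0.0017]  before [ 0.0006 -0.0012  0.0017]
guide yaw 21.9 blade yaw 22.84 values 15.35 16.29
```

View pics/w7c.png

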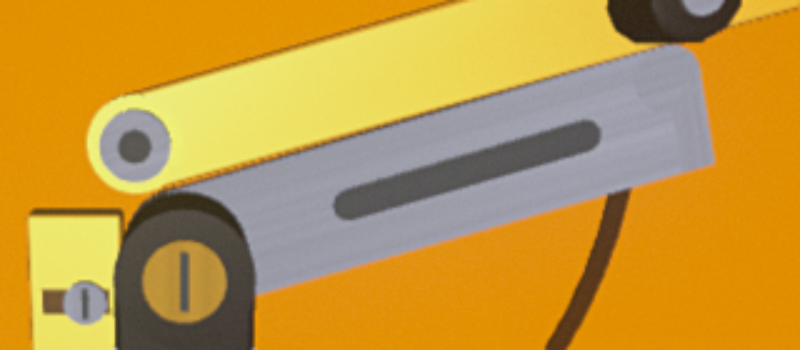

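w7c shows a thin sliver still open at the pivot end (about (200,175)), so the blade is still closing. I'll push further along the rail.

Emit:
step_arm:
  plan:
    - [[1,0,-0.0005,0,0,0,0],[1,0,-0.0005,0,0,0,0],[1,0,0,0,0,0,0],[1,0,0,0,0,0,0]]

```text
t: 14.55
position: [0.5202, -0.1192, 0.0304]
ee_rot: [[0.994, 0.114, 0.005], [0.114, -0.994, -0.002], [0.004, 0.003, -1.0]]
force: [4.2, -3.4, -4.5]
width: 0.024
```

```bash
python3 -c "
from h import *
c,im=st('a'); cv2.imwrite('pics/w8.png',im[:,:,::-1]);gaps(c,im)"
```

```text
nest-axis force x,y,z: [ 3.8  3.7 -4.5] [ 3.6  3.  -4.6] Mz 0.05
t 14.6 pos [ 0.5202 -0.1192  0.0304] yaw 6.52 F [ 3.4 -3.2 -4.6] w 0.0241
 turn rv [ 0.17 -0.25  0.02]  shift after turn [ 0.0006 -0.0003  0.0019]  before [ 0.0006 -0.0003  0.0019]
guide yaw 21.87 blade yaw 22.3 values 15.32 15.75
```

Emit:
step_arm:
  plan:
    - [[1,-0.0002,-0.0005,0.0005,0,0,0],[1,-0.0002,-0.0005,0.0005,0,0,0],[1,0,0,0,0,0,0],[1,0,0,0,0,0,0]]

```text
t: 15.0
position: [0.5202, -0.1188, 0.0301]
ee_rot: [[0.994, 0.114, 0.006], [0.114, -0.994, -0.003], [0.005, 0.004, -1.0]]
force: [3.2, -5.0, -3.3]
width: 0.0236
```

```bash
python3 -c "
from h import *
c,im=st('a'); cv2.imwrite('pics/w9.png',im[:,:,::-1]);gaps(c,im)"
```

```text
nest-axis force x,y,z: [ 5.3  2.6 -3.3] [ 4.5  2.9 -2.7] Mz 0.03
t 15.05 pos [ 0.5202 -0.1188  0.0301] yaw 6.53 F [ 3.4 -4.2 -2.7] w 0.0236
 turn rv [ 0.22 -0.29  0.03]  shift after turn [0.0006 0.0002 0.0016]  before [0.0006 0.0002 0.0016]
guide yaw 21.86 blade yaw 21.94 values 15.31 15.39
```

Emit:
step_arm:
  plan:
    - [[1,-0.0005,-0.0002,0,0,0,0],[1,-0.0005,-0.0002,0,0,0,0],[1,0,0,0,0,0,0],[1,0,0,0,0,0,0]]

```text
t: 15.45
position: [0.5201, -0.1187, 0.0302]
ee_rot: [[0.994, 0.114, 0.008], [0.114, -0.994, -0.004], [0.008, 0.005, -1.0]]
force: [7.2, -5.4, -4.7]
width: 0.0236
```

```bash
python3 -c "
from h import *
c,im=st('a'); cv2.imwrite('pics/w10.png',im[:,:,::-1]);gaps(c,im)"
```

```text
nest-axis force x,y,z: [ 6.2  6.5 -4.7] [ 5.8  6.8 -5. ] Mz 0.03
t 15.5 pos [ 0.5201 -0.1187  0.0302] yaw 6.52 F [ 7.5 -5.  -5. ] w 0.0235
 turn rv [ 0.28 -0.44  0.02]  shift after turn [0.0007 0.0003 0.0017]  before [0.0007 0.0002 0.0017]
guide yaw 21.91 blade yaw 21.9 values 15.36 15.35
```

Seated: about 6 N along the rail and 6.6 N towards it, and the blade and guide yaws match (21.90 and 21.91). Next I'll ease it down onto the board.

Emit:
step_arm:
  plan:
    - [[1,0,0,0.0007,0,0,0],[1,0,0,0.0007,0,0,0],[1,0,0,0.0006,0,0,0],[1,0,0,0,0,0,0],[1,0,0,0,0,0,0]]

```text
t: 16.0
position: [0.5202, -0.1187, 0.0289]
ee_rot: [[0.994, 0.114, 0.008], [0.114, -0.994, -0.004], [0.007, 0.005, -1.0]]
force: [5.4, -4.2, -1.2]
width: 0.0237
```

```bash
python3 -c "
from h import *
c,im=st('a'); gaps(c,im)"
```

```text
nest-axis force x,y,z: [ 4.8  4.9 -1.2] [5.2 4.  0.2] Mz 0.0
t 16.05 pos [ 0.5202 -0.1187  0.0289] yaw 6.52 F [ 4.6 -4.7  0.2] w 0.0236
 turn rv [ 0.27 -0.42  0.02]  shift after turn [0.0006 0.0003 0.0004]  before [0.0006 0.0003 0.0004]
guide yaw 21.92 blade yaw 21.85 values 15.37 15.3
```

Emit:
step_arm:
  plan:
    - [[0.5,0,0,0,0,0,0],[0.5,0,0,0,0,0,0],[0.5,0,0,0,0,0,0],[0.5,0,0,0,0,0,0],[0.5,0,0,0,0,0,0]]

```text
t: 16.55
position: [0.5167, -0.117, 0.0263]
ee_rot: [[0.994, 0.114, 0.0], [0.114, -0.994, -0.0], [0.0, 0.0, -1.0]]
force: [-0.2, 0.3, -0.4]
width: 0.0474
```

```bash
python3 -c "
from h import *
c,im=st('a'); gaps(c,im); cv2.imwrite('pics/w11.png',im[:,:,::-1]); s=env.observe(); print(s['ee_rot'].round(3))"
```

```text
nest-axis force x,y,z: [-0.3 -0.2 -0.4] [-0.8 -0.2 -0.1] Mz -0.03
t 16.6 pos [ 0.5168 -0.1171  0.0263] yaw 6.52 F [-0.3  0.7 -0.1] w 0.0473
 turn rv [ 0.03 -0.01  0.02]  shift after turn [ 0.0037  0.0023 -0.0022]  before [ 0.0037  0.0023 -0.0022]
guide yaw 21.89 blade yaw 22.19 values 15.34 15.64
[[ 0.994  0.114  0.   ]
 [ 0.114 -0.994 -0.   ]
 [ 0.     0.    -1.   ]]
```

Emit:
step_arm:
  plan:
    - [[0.5,0.0035,0.002,-0.01,0,0,0],[0.5,0,0,-0.025,0,0,0],[0.5,0,0,-0.03,0,0,0],[1,0,0.017,-0.01,0,0,0],[1,0,0.018,0,0,0,0]]

```text
t: 17.1
position: [0.5266, -0.1553, 0.1043]
ee_rot: [[0.993, 0.115, 0.006], [0.115, -0.993, -0.003], [0.005, 0.004, -1.0]]
force: [-0.5, -0.1, -0.0]
width: 0.0365
```

Emit:
step_arm:
  plan:
    - [[1,0,0,0,0,0,0],[1,0,0,0,0,0,0],[1,0,0,0,0,0,0],[1,0,0,0,0,0,0],[1,0,0,0,0,0,0]]

```text
t: 17.6
position: [0.5243, -0.1532, 0.1008]
ee_rot: [[0.993, 0.114, -0.0], [0.114, -0.993, -0.0], [-0.0, 0.0, -1.0]]
force: [0.6, 0.7, -0.5]
width: 0.0015
```

```bash
python3 -c "
from h import *
c,im=st('a'); cv2.imwrite('pics/w12b.png',im[:,:,::-1]); go([.5242,-.1535,.085],6.5)"
```

```text
nest-axis force x,y,z: [-0.7  0.7 -0.5] [-0.   0.  -1.2] Mz 0.0
t 17.65 pos [ 0.5244 -0.1532  0.1011] yaw 6.54 F [ 0.   0.  -1.2] w 0.0002
 turn rv [ 0.02 -0.    0.04]  shift after turn [ 0.0002 -0.0345  0.0726]  before [ 0.0003 -0.0345  0.0726]
t 17.65 pos [ 0.5244 -0.1532  0.1011] yaw 6.54 F [ 0.   0.  -1.2] w 0.0002
 turn rv [ 0.02 -0.    0.04]  shift after turn [-0.0003  0.0003  0.0161]  before [-0.0003  0.0003  0.0161]
```

View pics/w12b.png

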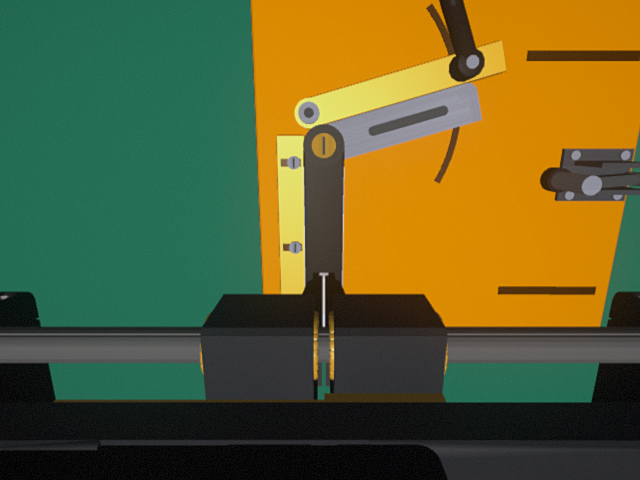

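w12b shows the bevel flush in nest a, with the closed fingers over the lever tip at (322,275). Pressing down now.

Emit:
step_arm:
  plan:
    - [[1,0,0,0.01,0,0,0],[1,0,0,0.007,0,0,0],[1,0,0,0.005,0,0,0],[1,0,0,0.004,0,0,0],[1,0,0,0.004,0,0,0]]

```text
t: 18.15
position: [0.5252, -0.1519, 0.0722]
ee_rot: [[0.994, 0.113, 0.001], [0.113, -0.994, 0.003], [0.002, -0.003, -1.0]]
force: [-1.3, 6.0, 7.5]
width: 0.0005
```

Emit:
step_arm:
  plan:
    - [[1,0,0,0.004,0,0,0],[1,0,0,0.003,0,0,0],[1,0,0,0.003,0,0,0],[1,0,0,0.002,0,0,0],[1,0,0,0.002,0,0,0]]

```text
t: 18.65
position: [0.5251, -0.153, 0.0578]
ee_rot: [[0.994, 0.113, 0.001], [0.113, -0.994, 0.001], [0.001, -0.0, -1.0]]
force: [-0.1, 3.0, 5.2]
width: 0.0005
```

```bash
python3 -c "
from h import *
c,im=st('a'); gaps(c,im)"
```

```text
nest-axis force x,y,z: [-3.   0.3  5.2] [-3.1  1.6  4.5] Mz 0.02
t 18.7 pos [ 0.525  -0.1529  0.0574] yaw 6.5 F [1.2 3.2 4.5] w 0.0004
 turn rv [-0.03 -0.07  0.  ]  shift after turn [-0.0003 -0.0343  0.0289]  before [-0.0004 -0.0343  0.0289]
guide yaw 21.92 blade yaw 22.06 values 15.37 15.51
```

Emit:
step_arm:
  plan:
    - [[1,0,0,0.002,0,0,0],[1,0,0,0.0015,0,0,0],[1,0,0,0.0015,0,0,0],[1,0,0,0.001,0,0,0],[1,0,0,0,0,0,0]]

```text
t: 19.2
position: [0.525, -0.1527, 0.0521]
ee_rot: [[0.994, 0.113, 0.001], [0.113, -0.994, 0.001], [0.001, -0.001, -1.0]]
force: [-0.5, 4.6, 7.0]
width: 0.0006
```

```bash
python3 -c "
from h import *
c,im=st('a'); gaps(c,im)"
```

```text
nest-axis force x,y,z: [-4.6  0.   7. ] [-5.5 -0.2  6.8] Mz -0.04
t 19.25 pos [ 0.5251 -0.1527  0.0521] yaw 6.5 F [-0.8  5.5  6.8] w 0.0007
 turn rv [-0.06 -0.07  0.  ]  shift after turn [-0.0004 -0.0341  0.0236]  before [-0.0005 -0.0341  0.0236]
guide yaw 21.84 blade yaw 22.08 values 15.29 15.53
```

Emit:
step_arm:
  plan:
    - [[1,0,0,0.0007,0,0,0],[1,0,0,0.0007,0,0,0],[1,0,0,0,0,0,0],[1,0,0,0,0,0,0],[1,0,0,0,0,0,0]]

```text
t: 19.75
position: [0.5253, -0.1528, 0.052]
ee_rot: [[0.994, 0.113, 0.001], [0.113, -0.994, 0.001], [0.001, -0.001, -1.0]]
force: [-3.3, 5.7, 13.1]
width: 0.0005
```

```bash
python3 -c "
from h import *
c,im=st('a'); gaps(c,im)"
```

```text
nest-axis force x,y,z: [-6.  -2.6 13.1] [-7.3 -3.2 13.6] Mz -0.07
t 19.8 pos [ 0.5253 -0.1528  0.052 ] yaw 6.5 F [-4.   6.9 13.6] w 0.0004
 turn rv [-0.06 -0.07  0.  ]  shift after turn [-0.0007 -0.0341  0.0235]  before [-0.0007 -0.0341  0.0235]
guide yaw 21.83 blade yaw 22.09 values 15.28 15.54
```

Hard stop at z = 0.052 with 13 N, so the lever is flat. I'll lift, open and regrip the bevel.

Emit:
step_arm:
  plan:
    - [[1,0,0,-0.01,0,0,0],[1,0,0,-0.02,0,0,0],[0.4,0,-0.017,-0.01,0,0,0],[0.4,-0.0005,-0.017,0,0,0,0],[0.4,0,0,0,0,0,0]]

```text
t: 20.3
position: [0.5194, -0.1175, 0.0893]
ee_rot: [[0.993, 0.116, -0.0], [0.116, -0.993, -0.0], [-0.0, 0.0, -1.0]]
force: [-0.2, 0.0, 0.1]
width: 0.0191
```

Emit:
step_arm:
  plan:
    - [[0.4,0,0,0,0,0,0],[0.4,0,0,0,0,0,0],[0.4,0,0,0,0,0,0],[0.4,0,0,0,0,0,0],[0.4,0,0,0,0,0,0]]

```text
t: 20.8
position: [0.5203, -0.1201, 0.0899]
ee_rot: [[0.994, 0.113, 0.001], [0.113, -0.994, -0.001], [0.0, 0.001, -1.0]]
force: [-0.6, 0.4, 0.0]
width: 0.0554
```

```bash
python3 -c "
from h import *
c,im=st('a'); gaps(c,im); cv2.imwrite('pics/w13.png',im[:,:,::-1]);go([.5202,-.1187,.0282],6.52)"
```

```text
nest-axis force x,y,z: [-0.4 -0.5  0. ] [ 0.  -0.3 -0.4] Mz -0.01
t 20.85 pos [ 0.5203 -0.1201  0.09  ] yaw 6.49 F [-0.2 -0.  -0.4] w 0.0566
 turn rv [ 0.04 -0.03 -0.01]  shift after turn [ 0.0006 -0.0011  0.0615]  before [ 0.0005 -0.0012  0.0615]Traceback (most recent call last):
  File "<string>", line 3, in <module>
    c,im=st('a'); gaps(c,im); cv2.imwrite('pics/w13.png',im[:,:,::-1]);go([.5202,-.1187,.0282],6.52)
                  ~~~~^^^^^^
  File "h.py", line 63, in gaps
    b=max(blobs(b,500),key=len); lo=[(x,b[b[:,0]==x][:,1].max()) for x in range(370,500,5)]
                                        ~~~~~~~~~~~~~~~~~~~~~^^
    return umr_maximum(a, axis, None, out, keepdims, initial, where)
ValueError: zero-size array to reduction operation maximum which has no identity
```

Emit:
step_arm:
  plan:
    - [[0.4,0.0002,-0.0014,0.015,0,0,0],[0.4,0,0,0.02,0,0,0],[0.4,0,0,0.015,0,0,0],[0.4,0,0,0.0105,0,0,0],[0.4,0,0,0,0,0,0]]

```text
t: 21.35
position: [0.5187, -0.1179, 0.0271]
ee_rot: [[0.994, 0.113, -0.003], [0.113, -0.994, 0.001], [-0.003, -0.001, -1.0]]
force: [0.4, -0.4, 0.3]
width: 0.0574
```

```bash
python3 -c "
from h import *
c,im=st('a'); cv2.imwrite('pics/w13.png',im[:,:,::-1]);go([.5202,-.1187,.0285],6.52);gaps(c,im)"
```

```text
nest-axis force x,y,z: [0.4 0.3 0.3] [0.4 0.5 0.3] Mz -0.01
t 21.4 pos [ 0.5197 -0.1182  0.0284] yaw 6.51 F [ 0.6 -0.3  0.3] w 0.0569
 turn rv [-0.01  0.08  0.01]  shift after turn [ 0.001   0.0008 -0.0001]  before [ 0.001   0.0008 -0.0001]
t 21.4 pos [ 0.5197 -0.1182  0.0284] yaw 6.51 F [ 0.6 -0.3  0.3] w 0.0569
 turn rv [-0.01  0.08 -0.01]  shift after turn [ 0.0005  0.0005 -0.0001]  before [ 0.0005  0.0005 -0.0001]
guide yaw 21.88 blade yaw 22.03 values 15.33 15.48
```

View pics/w13.png

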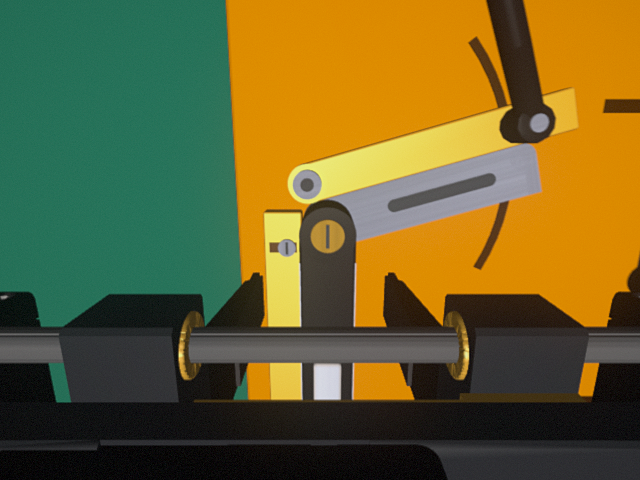

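w13 shows the lever lying flat on the stock at (327,380), with the blade still flush along the guide. Closing on the stock, then lifting.

Emit:
step_arm:
  plan:
    - [[1,0.0005,0,0,0,0,0],[1,0,0,0,0,0,0],[1,0,0,0,0,0,0],[1,0,0,0,0,0,0],[1,0,0,0,0,0,0]]

```text
t: 21.9
position: [0.5206, -0.1186, 0.03]
ee_rot: [[0.994, 0.114, -0.0], [0.114, -0.994, -0.001], [-0.0, 0.001, -1.0]]
force: [-0.0, 0.1, 1.7]
width: 0.0236
```

Emit:
step_arm:
  plan:
    - [[1,0,0,0,0,0,0],[1,0,0,0,0,0,0],[1,0,0,0,0,0,0]]

```text
t: 22.2
position: [0.5207, -0.1186, 0.03]
ee_rot: [[0.994, 0.114, 0.0], [0.114, -0.994, -0.001], [-0.0, 0.001, -1.0]]
force: [-4.6, -0.0, 5.6]
width: 0.0239
```

```bash
python3 -c "
from h import *
st('a')"
```

```text
nest-axis force x,y,z: [-0.5 -4.6  5.6] [-0.6 -3.2  5.6] Mz 0.03
t 22.25 pos [ 0.5207 -0.1185  0.03  ] yaw 6.52 F [-3.2  0.3  5.6] w 0.024
 turn rv [0.05 0.   0.02]  shift after turn [0.     0.0004 0.0015]  before [0.     0.0004 0.0015]
```

Emit:
step_arm:
  plan:
    - [[1,0.0005,0.001,-0.003,0,0,0],[1,0.001,0.001,-0.015,0,0,0],[1,0.005,0.005,-0.025,0,0,0],[1,0.005,0.005,-0.03,0,0,0],[1,0,0,-0.01,0,0,0]]

```text
t: 22.75
position: [0.5362, -0.13, 0.1166]
ee_rot: [[0.994, 0.113, 0.007], [0.113, -0.994, -0.003], [0.007, 0.004, -1.0]]
force: [0.1, 0.2, -3.2]
width: 0.0237
```

```bash
python3 - <<'E'
from h import *
print(nest("b",.085,.02,.105))
plan(nest("b",.085,.02,.105),6.5,7,1)
E
```

```text
[0.51143206 0.0730267  0.105     ]
t 22.75 pos [ 0.5362 -0.13    0.1166] yaw 6.5 F [ 0.1  0.2 -3.2]
[[[1,-0.0002,-0.0292,0.0016,0.0,0.0,-0.0],[1,-0.0003,-0.0293,0.0015,0.0,0.0,-0.0],[1,-0.0002,-0.0292,0.0016,0.0,0.0,-0.0],[1,-0.0003,-0.0292,0.0015,0.0,0.0,-0.0],[1,-0.0002,-0.0292,0.0016,0.0,0.0,-0.0]]]
[[[1,-0.0003,-0.0293,0.0015,0.0,0.0,-0.0],[1,-0.0002,-0.0292,0.0016,0.21,-0.38,-0.0]]]
```

Emit:
step_arm:
  plan:
    - [[1,0,-0.029,0,0,0,0],[1,0,-0.029,0,0,0,0],[1,0,-0.029,0,0,0,0],[1,0,-0.029,0,0,0,0],[1,0,-0.029,0,0,0,0]]

```text
t: 23.25
position: [0.516, 0.0164, 0.1116]
ee_rot: [[0.994, 0.113, -0.001], [0.113, -0.994, -0.0], [-0.001, 0.0, -1.0]]
force: [0.5, 0.5, -4.1]
width: 0.024
```

Emit:
step_arm:
  plan:
    - [[1,0,-0.029,0,0,0,0],[1,0,-0.029,0,0,0,0],[1,0,0,0,0,0,0],[1,0,0,0,0,0,0],[1,0,0,0,0,0,0]]

```text
t: 23.75
position: [0.5103, 0.0722, 0.112]
ee_rot: [[0.994, 0.113, -0.0], [0.113, -0.994, -0.001], [-0.0, 0.001, -1.0]]
force: [-0.6, -0.5, -5.0]
width: 0.0236
```

```bash
python3 - <<'E'
from h import *
c,im=st("b"); cv2.imwrite("pics/w14.png",im[:,:,::-1])
go(nest("b",.085,.02,.03),6.5)
m=yellow(im); m[295:]=0
for b in blobs(m,600):
    r=rect(ray(c,b,.021)); print(len(b),b.min(0),b.max(0),[np.round(x,4) for x in r])
rail=max(blobs(m,600),key=lambda b:np.ptp(b[:,1]))
L=[];Rr=[]
for r in range(rail[:,1].min()+8,rail[:,1].max()-8,5):
    k=rail[rail[:,1]==r][:,0]; L.append((k.min(),r));Rr.append((k.max()+1,r))
for e in(L,Rr):
    w=ray(c,e,.021); d=np.polyfit(w[:,1],w[:,0],1); print("yaw",np.degrees(np.arctan2(-1,-d[0])), "off",((w-RAIL["b"])@Y).round(4)[::10])
E
```

```text
nest-axis force x,y,z: [ 0.4 -0.6 -5. ] [-0.2  0.7 -3.7] Mz 0.04
t 23.8 pos [0.5104 0.072  0.1121] yaw 6.47 F [ 0.6  0.3 -3.7] w 0.024
 turn rv [ 0.06 -0.   -0.03]  shift after turn [-0.0069 -0.0659  0.0836]  before [-0.007  -0.066   0.0836]
t 23.8 pos [0.5104 0.072  0.1121] yaw 6.47 F [ 0.6  0.3 -3.7] w 0.024
 turn rv [ 0.06 -0.   -0.03]  shift after turn [ 0.0011 -0.0009  0.0821]  before [ 0.0011 -0.001   0.0821]
4067 [284  45] [446  83] [array([0.523, 0.192]), np.float64(3.8956), array([102.1677,  18.1013])]
650 [453  56] [490  85] [array([0.5911, 0.1957]), np.float64(3.1453), array([22.4626, 16.2016])]
4434 [266  83] [295 293] [array([0.4782, 0.1035]), np.float64(-83.6279), array([143.3575,  17.094 ])]
yaw -83.56000289817035 off [-0.0083 -0.0089 -0.0088 -0.0087]
yaw -85.34240284711883 off [0.0084 0.0083 0.0083 0.0083]
```

View pics/w14.png

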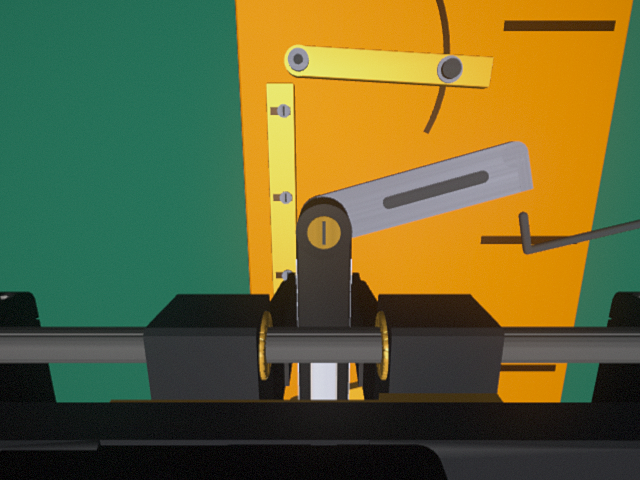

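w14 shows nest b: guide pivot (298,59), hex bolt (450,68), rail at columns 266–295. The locked blade keeps its angle and is clear of the guide.

Emit:
step_arm:
  plan:
    - [[1,0.001,0,0.02,0,0,0],[1,0,0,0.025,0,0,0],[1,0,0,0.02,0,0,0],[1,0,0,0.012,0,0,0],[1,0,0,0.003,0,0,0]]

```text
t: 24.3
position: [0.5105, 0.0721, 0.0307]
ee_rot: [[0.994, 0.112, -0.003], [0.112, -0.994, -0.001], [-0.003, 0.001, -1.0]]
force: [-0.5, 0.7, -4.1]
width: 0.0241
```

Emit:
step_arm:
  plan:
    - [[1,0,0,0,0,0,0],[1,0,0,0,0,0,0],[1,0,0,0,0,0,0]]

```text
t: 24.6
position: [0.5128, 0.0727, 0.0338]
ee_rot: [[0.994, 0.113, 0.003], [0.113, -0.994, -0.001], [0.003, 0.001, -1.0]]
force: [-0.1, 0.5, -4.1]
width: 0.0238
```

```bash
python3 -c "
from h import *
st('b')"
```

```text
nest-axis force x,y,z: [-0.5 -0.  -4.1] [-1.2  0.  -4. ] Mz -0.0
t 24.65 pos [0.5126 0.0728 0.0337] yaw 6.52 F [-0.1  1.2 -4. ] w 0.0237
 turn rv [ 0.06 -0.17  0.02]  shift after turn [-0.0092 -0.0654  0.0052]  before [-0.0092 -0.0654  0.0051]
```

Emit:
step_arm:
  plan:
    - [[1,-0.001,-0.008,0.001,0,0,0],[1,-0.002,-0.01,0.001,0,0,0],[1,-0.002,-0.01,0,0,0,0],[1,-0.001,-0.01,0,0,0,0],[1,-0.001,-0.007,0,0,0,0]]

```text
t: 25.15
position: [0.4999, 0.1176, 0.0306]
ee_rot: [[0.993, 0.114, 0.002], [0.114, -0.993, -0.001], [0.002, 0.001, -1.0]]
force: [1.0, -2.1, -3.8]
width: 0.0239
```

Emit:
step_arm:
  plan:
    - [[1,0,0,0,0,0,0],[1,0,0,0,0,0,0],[1,0,0,0,0,0,0]]

```text
t: 25.45
position: [0.4994, 0.1167, 0.0303]
ee_rot: [[0.994, 0.114, 0.0], [0.114, -0.994, -0.001], [0.0, 0.001, -1.0]]
force: [0.1, -0.3, -4.2]
width: 0.0239
```

```bash
python3 -c "
from h import *
c,im=st('b');gaps(c,im)"
```

```text
nest-axis force x,y,z: [ 0.3  0.1 -4.2] [ 0.5 -0.  -4.3] Mz -0.0
t 25.5 pos [0.4995 0.1166 0.0303] yaw 6.51 F [ 0.  -0.5 -4.3] w 0.0232
 turn rv [ 0.04 -0.01  0.01]  shift after turn [-0.0011 -0.0204  0.0018]  before [-0.0011 -0.0204  0.0018]
guide yaw 10.17 blade yaw 22.09 values 3.62 15.54
```

Emit:
step_arm:
  plan:
    - [[1,0,-0.003,0,0,0,0],[1,0,-0.004,0,0,0,0],[1,0,-0.004,0,0,0,0],[1,0,-0.003,0,0,0,0],[1,0,-0.001,0,0,0,0]]

```text
t: 26.0
position: [0.4977, 0.1319, 0.0303]
ee_rot: [[0.993, 0.114, 0.0], [0.114, -0.993, -0.001], [0.0, 0.001, -1.0]]
force: [-0.5, -2.1, -4.1]
width: 0.0235
```

Emit:
step_arm:
  plan:
    - [[1,0,0,0,0,0,0],[1,0,0,0,0,0,0]]

```text
t: 26.2
position: [0.498, 0.1318, 0.0304]
ee_rot: [[0.994, 0.114, 0.001], [0.114, -0.994, -0.0], [0.001, 0.0, -1.0]]
force: [0.7, 0.3, -3.8]
width: 0.0239
```

```bash
python3 -c "
from h import *
c,im=st('b');gaps(c,im)"
```

```text
nest-axis force x,y,z: [-0.2  0.7 -3.8] [-0.3  0.5 -4.2] Mz -0.05
t 26.25 pos [0.4981 0.1318 0.0305] yaw 6.52 F [ 0.5  0.4 -4.2] w 0.0235
 turn rv [ 0.02 -0.07  0.02]  shift after turn [-0.0014 -0.0051  0.002 ]  before [-0.0014 -0.0051  0.002 ]
guide yaw 18.14 blade yaw 22.07 values 11.59 15.52
```

Emit:
step_arm:
  plan:
    - [[1,-0.0005,-0.0005,0,0,0,0],[1,-0.0005,-0.0005,0,0,0,0],[1,-0.0005,-0.0005,0,0,0,0],[1,-0.0004,-0.0005,0,0,0,0],[1,0,0,0,0,0,0]]

```text
t: 26.75
position: [0.4965, 0.1333, 0.0308]
ee_rot: [[0.994, 0.114, 0.002], [0.114, -0.994, -0.001], [0.002, 0.001, -1.0]]
force: [2.0, -1.0, -4.4]
width: 0.0236
```

```bash
python3 -c "
from h import *
c,im=st('b');gaps(c,im)"
```

```text
nest-axis force x,y,z: [ 1.2  1.9 -4.4] [ 2.   2.2 -4.3] Mz -0.13
t 26.8 pos [0.4964 0.1333 0.0307] yaw 6.52 F [ 2.4 -1.8 -4.3] w 0.0238
 turn rv [ 0.06 -0.13  0.02]  shift after turn [ 0.     -0.0034  0.0022]  before [ 0.     -0.0034  0.0022]
guide yaw 19.0 blade yaw 21.94 values 12.45 15.39
```

Emit:
step_arm:
  plan:
    - [[1,-0.0001,-0.001,0,0,0,0],[1,-0.0001,-0.001,0,0,0,0],[1,-0.0001,-0.0007,0,0,0,0],[1,0,0,0,0,0,0],[1,0,0,0,0,0,0]]

```text
t: 27.3
position: [0.496, 0.1357, 0.0308]
ee_rot: [[0.993, 0.114, 0.003], [0.114, -0.993, -0.001], [0.002, 0.002, -1.0]]
force: [4.7, -4.0, -4.1]
width: 0.0242
```

```bash
python3 -c "
from h import *
c,im=st('b');gaps(c,im)"
```

```text
nest-axis force x,y,z: [ 4.5  4.2 -4.1] [ 3.6  4.2 -4.9] Mz -0.07
t 27.35 pos [0.496  0.1357 0.0308] yaw 6.55 F [ 4.6 -3.1 -4.9] w 0.024
 turn rv [ 0.1  -0.14  0.05]  shift after turn [ 0.0002 -0.001   0.0023]  before [ 0.0002 -0.001   0.0023]
guide yaw 20.59 blade yaw 22.11 values 14.04 15.56
```

Emit:
step_arm:
  plan:
    - [[1,0,-0.0007,0,0,0,0],[1,0,-0.0007,0,0,0,0],[1,0,-0.0006,0,0,0,0],[1,0,0,0,0,0,0],[1,0,0,0,0,0,0]]

```text
t: 27.85
position: [0.4958, 0.1376, 0.0308]
ee_rot: [[0.993, 0.114, 0.003], [0.114, -0.993, -0.002], [0.003, 0.002, -1.0]]
force: [4.3, -4.1, -3.0]
width: 0.0236
```

```bash
python3 -c "
from h import *
c,im=st('b');gaps(c,im)"
```

```text
nest-axis force x,y,z: [ 4.6  3.8 -3. ] [ 4.5  4.  -4.2] Mz -0.01
t 27.9 pos [0.4958 0.1376 0.0308] yaw 6.55 F [ 4.5 -4.  -4.2] w 0.0235
 turn rv [ 0.12 -0.15  0.05]  shift after turn [0.0002 0.0009 0.0023]  before [0.0002 0.0009 0.0023]
guide yaw 21.61 blade yaw 22.02 values 15.06 15.47
```

Gap is now about 0.4°; a little further.

Emit:
step_arm:
  plan:
    - [[1,-0.0002,-0.0005,0,0,0,0],[1,-0.0002,-0.0005,0,0,0,0],[1,0,0,0,0,0,0],[1,0,0,0,0,0,0]]

```text
t: 28.3
position: [0.4958, 0.1379, 0.0309]
ee_rot: [[0.993, 0.114, 0.004], [0.114, -0.993, -0.003], [0.003, 0.003, -1.0]]
force: [5.9, -5.8, -4.7]
width: 0.0236
```

```bash
python3 -c "
from h import *
c,im=st('b');gaps(c,im); cv2.imwrite('pics/w15.png',im[:,:,::-1])"
```

```text
nest-axis force x,y,z: [ 6.5  5.2 -4.7] [ 6.2  5.3 -5.5] Mz -0.02
t 28.35 pos [0.4957 0.138  0.0309] yaw 6.56 F [ 6.  -5.5 -5.5] w 0.0239
 turn rv [ 0.19 -0.2   0.06]  shift after turn [0.0002 0.0013 0.0024]  before [0.0002 0.0013 0.0024]
guide yaw 21.83 blade yaw 22.06 values 15.28 15.51
```

Emit:
step_arm:
  plan:
    - [[1,-0.0002,-0.0004,0,0,0,0],[1,-0.0002,-0.0003,0,0,0,0],[1,0,0,0,0,0,0],[1,0,0,0,0,0,0],[1,0,0,0,0,0,0]]

```text
t: 28.85
position: [0.4957, 0.1381, 0.0309]
ee_rot: [[0.993, 0.115, 0.005], [0.115, -0.993, -0.004], [0.004, 0.005, -1.0]]
force: [7.7, -8.1, -4.8]
width: 0.0239
```

```bash
python3 -c "
from h import *
c,im=st('b');gaps(c,im); cv2.imwrite('pics/w16.png',im[:,:,::-1])"
```

```text
nest-axis force x,y,z: [ 8.9  6.7 -4.8] [ 8.8  7.1 -5.6] Mz -0.07
t 28.9 pos [0.4957 0.138  0.0309] yaw 6.57 F [ 8.1 -7.9 -5.6] w 0.0243
 turn rv [ 0.26 -0.25  0.07]  shift after turn [0.0002 0.0014 0.0024]  before [0.0002 0.0014 0.0024]
guide yaw 21.87 blade yaw 22.02 values 15.32 15.47
```

Home: the force rises without motion (8.9 N along the rail, 6.9 N towards it), and the guide reads 21.87, as guide a did. I'll ease off slightly and lower it onto the board.

Emit:
step_arm:
  plan:
    - [[1,0.0002,0.0005,0.0006,0,0,0],[1,0,0,0.0006,0,0,0],[1,0,0,0.0006,0,0,0],[1,0,0,0,0,0,0],[1,0,0,0,0,0,0]]

```text
t: 29.4
position: [0.4957, 0.1379, 0.0299]
ee_rot: [[0.993, 0.114, 0.004], [0.114, -0.993, -0.003], [0.003, 0.004, -1.0]]
force: [3.3, -7.4, 0.3]
width: 0.0234
```

```bash
python3 -c "
from h import *
c,im=st('b');gaps(c,im)"
```

```text
nest-axis force x,y,z: [7.7 2.4 0.3] [ 7.7  3.2 -0.1] Mz -0.0
t 29.45 pos [0.4958 0.1379 0.03  ] yaw 6.56 F [ 4.  -7.3 -0.1] w 0.024
 turn rv [ 0.21 -0.19  0.06]  shift after turn [0.0001 0.0012 0.0015]  before [0.0001 0.0012 0.0015]
guide yaw 21.81 blade yaw 21.96 values 15.26 15.41
```

Emit:
step_arm:
  plan:
    - [[1,-0.0005,0.0006,0,0,0,0],[1,0,0,0,0,0,0],[1,0,0,0,0,0,0]]

```text
t: 29.75
position: [0.4957, 0.1379, 0.03]
ee_rot: [[0.993, 0.114, 0.005], [0.114, -0.993, -0.002], [0.005, 0.002, -1.0]]
force: [5.2, -4.8, -1.2]
width: 0.0237
```

```bash
python3 -c "
from h import *
c,im=st('b');gaps(c,im)"
```

```text
nest-axis force x,y,z: [ 5.4  4.6 -1.2] [ 4.9  4.6 -2.1] Mz -0.02
t 29.8 pos [0.4957 0.1379 0.0299] yaw 6.55 F [ 5.1 -4.4 -2.1] w 0.0237
 turn rv [ 0.14 -0.27  0.05]  shift after turn [0.0002 0.0012 0.0014]  before [0.0002 0.0012 0.0014]
guide yaw 21.78 blade yaw 21.97 values 15.23 15.42
```

Emit:
step_arm:
  plan:
    - [[0.5,0,0,0,0,0,0],[0.5,0,0,0,0,0,0],[0.5,0,0,0,0,0,0],[0.5,0,0,0,0,0,0],[0.5,0,0,0,0,0,0]]

```text
t: 30.3
position: [0.4935, 0.1386, 0.0285]
ee_rot: [[0.994, 0.114, 0.0], [0.114, -0.994, -0.001], [0.0, 0.001, -1.0]]
force: [-0.4, -0.6, 0.2]
width: 0.0468
```

```bash
python3 -c "
from h import *
c,im=st('b');gaps(c,im); cv2.imwrite('pics/w17.png',im[:,:,::-1])"
```

```text
nest-axis force x,y,z: [ 0.6 -0.5  0.2] [ 0.3 -0.3  0.2] Mz -0.01
t 30.35 pos [0.4936 0.1386 0.0285] yaw 6.52 F [-0.2 -0.3  0.2] w 0.0472
 turn rv [ 0.04 -0.02  0.02]  shift after turn [0.0023 0.0022 0.    ]  before [0.0023 0.0022 0.    ]
guide yaw 21.86 blade yaw 22.1 values 15.31 15.55
```

View pics/w17.png

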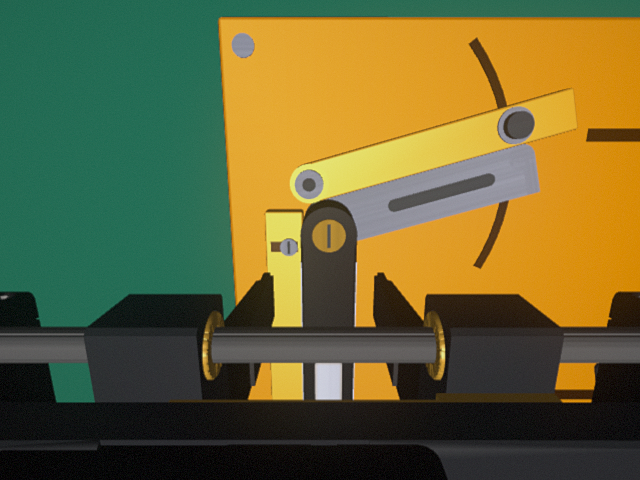

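w17 shows the bevel seated in nest b: stock on the rail, blade flush along the guide, lever flat at (330,380). Retreating upwards for a last check.

Emit:
step_arm:
  plan:
    - [[0.5,0.002,0,-0.005,0,0,0],[0.5,0,0,-0.02,0,0,0],[0.5,0,0,-0.04,0,0,0],[0.5,0,0,-0.03,0,0,0],[0.5,0,0,-0.02,0,0,0]]

```text
t: 30.85
position: [0.497, 0.139, 0.147]
ee_rot: [[0.994, 0.113, 0.005], [0.113, -0.994, 0.0], [0.005, 0.0, -1.0]]
force: [0.9, 0.4, 0.3]
width: 0.0478
```

Emit:
step_arm:
  plan:
    - [[0.5,0,0.04,-0.02,0,0,0],[0.5,0,0.04,-0.02,0,0,0],[0.5,0,0.02,0,0,0,0],[0.5,0,0,0,0,0,0],[0.5,0,0,0,0,0,0]]

```text
t: 31.35
position: [0.5069, 0.0394, 0.1837]
ee_rot: [[0.994, 0.112, 0.0], [0.112, -0.994, -0.0], [0.0, 0.0, -1.0]]
force: [0.5, -0.8, -0.7]
width: 0.0476
```

```bash
python3 - <<'E'
from h import *
c=env.calibration("wrist"); im=env.grab_frame("wrist"); cv2.imwrite("pics/end.png",im[:,:,::-1]); t=env.grab_frame("top"); cv2.imwrite("pics/topend.png",t[:,:,::-1])
m=yellow(im);m[295:]=0
for b in blobs(m,300): print(len(b),b.min(0),b.max(0),[np.round(x,4) for x in rect(ray(c,b,.021))])
E
```

```text
2391 [301   0] [427  47] [array([0.5188, 0.2052]), np.float64(21.6552), array([99.9412, 17.1863])]
3248 [286  53] [309 231] [array([0.4783, 0.1026]), np.float64(-83.5365), array([145.5717,  17.0745])]
```

View pics/end.png

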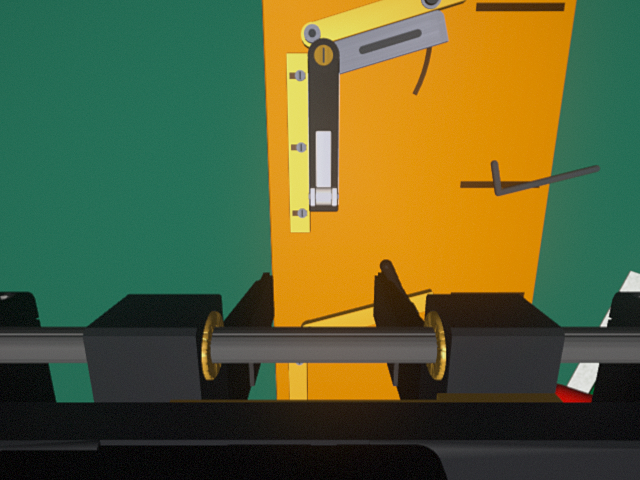

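The last view shows the bevel seated against nest b's rail, with the blade along the guide, the lever flat at (323,160) and the hex key still in place. Handing in.

```bash
python3 -c "
from rig import env
print(env.finish_job())"
```

```text
the job is handed in; nothing more can be done
None
```

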